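# Right the fallen specimen jar and scan its lid label

### The arm

A 7-joint arm with a two-finger parallel gripper is mounted at the origin on the work surface. World frame = base frame: x ahead of the robot, y to its left, z up, the work surface at z = 0. Lengths are in m, angles in rad, forces in N, time in s.
With the tool pointing down it reaches from about 0.35 to 0.9 m from the base axis. Payload 8.1 kg.
Tool frame: the origin (TCP) lies between the finger pads; the fingertips stand 11 mm ahead of it and the grasp point (between the pads) lies 8 mm behind it; z points along the fingers, y is the line along which they close (so a half turn about z gives the same grasp; the last joint's range is limited). The gripper opens to 92 mm and grips with 3 to 60 N. Pads are 19 mm wide; open, the fingers measure 130 mm over their backs; the gripper's body (75 mm by 190 mm) begins 47 mm behind the grasp point.
Start: joints at [1.168, 0.434, 0.025, 1.573, -0.012, 1.134, -0.075], TCP at [0.185, -0.597, 0.238] pointing down, gripper open.
Joint ranges: [-2.62, 2.62], [-0.44, 2.09], [-1.27, 1.32], [0.08, 2.57], [-1.32, 4.46], [0.12, 2], [-2.74, 2.74]. Speed limits (rad/s): [2.22, 2.22, 3.01, 3.01, 3.14, 3.14, 3.14].

### API

Orientations are given as a 3x3 rotation matrix whose columns are the frame's x, y, z axes.
In Python, from cell import bot gives the robot as it stands.
- The arm moves only by the tool move_arm, never from a script. Its arguments are lists of equal length, an entry for each row: "linear": the shift along the tool's x, y, z scaled (see below), a list of three; "turn": the turn, a rotation vector about the tool's x, y, z scaled (see below), a list of three; "jaw": the closure, from 0 (fully open) to 1 (shut). In form: {"linear": [[x, y, z], ...], "turn": [[rx, ry, rz], ...], "jaw": [jaw, ...]}. A call has 1 to 8 rows; each row shifts and turns the commanded pose from where the row before left it, along the tool's axes as they then stand; what a row does not reach is not made up. The controller multiplies each number of a shift by 120 mm and each number of a turn by 180 degrees. A row lasts 1/8 s, in which the tool goes at most 62.5 mm and 10.7 degrees, less where a joint would pass 70% of its speed; a pose out of reach is approached as far as the arm can. A call with a number of a shift or a turn outside -1 to 1 is refused whole. A call with a gripper value outside its range is refused whole. The fingers move at their own pace and stop on an object; the grip force is fixed at half the most. Time passes only in rows, so rows that do not move let the fingers close. It gives the time, the measured TCP pose, the force, the opening and the grip force at its end, in the units of the state.
- bot.read_state(): the state, without advancing time (a new reading comes with each control period).
- bot.capture(name): name is "scene" or "top" or "wrist"; returns the picture (420x560x3 uint8, red, green, blue); there is no depth.
- bot.calibration(name): a dict with "K" (3x3 intrinsics, pixels), "world_from_camera" (4x4, takes a point from camera to world coordinates); the wrist camera has in their place "T_tool_cam" (4x4, takes a point from camera to tool coordinates, whose origin is the TCP and whose axes are the flange's). Camera axes: x right, y down, z forward; pixel columns grow to the right and rows downward; lengths in m; the calibration is good to about 2 mm. A picture is of the moment at which its call begins: read the wrist's pose just before it. calibration takes no time and is no camera call.
- bot.job_done(): hands the job in; it is judged then, once.
Trained networks look in the newest picture that a camera, given by its name, has taken for a name from the list of things; names that differ only in an ending like _2 or _b are one class to them, and where a whole thing is asked for, a point or a joint stands for the part that bears it (a point fixed in the world has none). Each returns a list of dicts, best first, with "confidence" (0 to 1); they miss things now and then, are a little off and sometimes report something else, mostly with a low value. They report only what shows in the picture. A call takes as long as a camera call. They do not tell look-alikes from the thing itself.
- bot.find_in(query, camera): "bbox" ([centre column, centre row, width, height] in pixels, round what is visible of it).
The state is a dict: "time_s": time; "joint_pos": joint angles; "qd": joint speeds; "effort": joint torques, N m; "position": TCP position; "eef_rot": TCP orientation; "ft_force": force on the tool from outside, world axes, zero at the start; "moment": the same for the moment, N m; "width": finger opening in m; "gripper_force": force on a finger pad.
Only numpy, scipy, OpenCV 4.12 (cv2) and the standard library are available. Lean on these libraries where they do the work, as an engineer would, in place of code of your own. Each camera call takes 0.05 s, during which the arm holds its last target. There are 200 camera calls.

### The job

A square specimen jar has fallen over on the lab bench: stand it upright on the table and let go of it. Then draw the hand scanner straight up out of its holder, and finish while holding it in the air, slanted down at about 45 degrees, with its window about 100 mm from the label on top of that jar's lid and pointing straight at the middle of the label. Keep holding it there, touching neither jar nor holder, and do not shift the other things on the bench.

Things in the scene. Friction and masses are not known exactly. Their poses are not given: they have to be found in the camera images.
- jar_centre (a point): centre of the fallen jar, on its axis 41 mm from its underside. Its z axis runs from the underside to the lid; x and y are square to the body's flat sides. At first it lies on one flat side (axis level, 23 mm above the table), its lid pointing more or less away from the robot, to the left or the right of the middle.
- jar_label (a point): middle of the round paper label (30 mm across) on the top of that jar's lid, 82 mm from the jar's underside; same axes as the jar
- scanner_head (a point): centre of the scanner's head, a block 96 mm long (x, from 56 mm ahead of this point to 40 mm behind it), 44 mm wide (y) and 42 mm high (z). Its window looks along its own -x axis; z is up while it stands in the holder.
- scanner_window (a point): middle of the scanner's window, in the head's front face, 58 mm ahead (-x) of the head's centre; same axes as the head, so the line of sight leaves along -x
- scanner_foot (a point): lower end of the scanner's handle, 124 mm below (-z) the head's centre
- holder: fixed grey holder, across the middle from the jar: base plate 130 x 100 x 8 mm with an upright open pocket, 46 x 40 mm outside, 36 x 30 mm inside, mouth 68 mm and floor 11 mm above the table. Origin under its middle on the table; z up. The scanner's handle stands loosely in the pocket, 57 mm deep, its window facing the holder's -x side, more or less towards the robot.
- spare_jar: a second jar of the same kind as the fallen one, but standing upright from the start, near the middle; to be left alone. Origin at its underside's centre
- tube_rack: tube rack 80 x 100 mm, 96 mm high with its tubes, at the far middle; to be left alone. Origin at its underside's centre
- tray: shallow white tray 170 x 130 x 22 mm on the left; to be left alone. Origin at its underside's centre
- wash_bottle: white bottle 64 mm across, 170 mm high, on the right; to be left alone. Origin at its underside's centre
- drop_bottle: small amber bottle 40 mm across, 75 mm high, on the left; to be left alone. Origin at its underside's centre
- slide_box: cardboard box 85 x 60 x 40 mm on the right; to be left alone. Origin at its underside's centre
- jar: the fallen jar: white square body 46 x 46 mm, 66 mm tall, topped by a round grey screw lid 38 mm across and 16 mm high, 82 mm in all; about 140 g, balance point about 38 mm from the underside. Origin at the centre of its underside, axes as for its centre.
- scanner: white pistol-shaped cordless scanner, about 180 g: the head on a straight handle 30 x 24 mm, 104 mm long, that hangs down (-z) right below the head's centre. Balance point about 20 mm below the head's centre. Origin at the lower end of the handle, axes as for its head.
Not all that is in view belongs to the job. What is shaped like the jar but blue, green or purple is not meant.

How it is judged:
On the way, in this order (a step that is already met when the one before it is completed fails the run):
1. the fallen jar stands upright on the table, let go (angle between jar_centre's own z axis and vertical below 0.12 rad and height (world z) of jar_centre between 0.034 and 0.048 m and contact force between jar and the arm below 0.1 N and contact force between jar and the fingers below 0.1 N), for 0.3 s.
2. the scanner's handle is wholly out of the holder, held by the gripper (height (world z) of scanner_foot above 0.075 m and contact force between scanner and the fingers above 1 N), for 0.2 s.
At the end, for the whole second after the job is handed in: Jar on the table within 7 degrees of upright, untouched. Scanner held still by the gripper, handle end over 40 mm up, clear of jar and holder, sight line 25 to 65 degrees downward; label centre 50 to 150 mm ahead of the window and within 20 mm of the sight line sideways and up or down (all of step 1 and x of jar_label in the frame of scanner_window between -0.15 and -0.05 m and y of jar_label in the frame of scanner_window between -0.02 and 0.02 m and z of jar_label in the frame of scanner_window between -0.02 and 0.02 m and angle between scanner_window's own x axis and vertical between 0.44 and 1.13 rad and height (world z) of scanner_foot above 0.04 m and contact force between scanner and the fingers above 1 N and contact force between scanner and jar below 0.05 N and contact force between scanner and holder below 0.05 N and contact force between holder and the fingers below 0.1 N and contact force between holder and the arm below 0.1 N and linear speed of each of scanner, jar below 0.03 m/s); the arm keeps its last pose, push and grip.
It fails at once if another thing on the bench is shifted by more than 25 mm (distance of any of spare_jar, tube_rack, tray, wash_bottle, drop_bottle, slide_box from where it was at the start of the episode above 0.025 m).
It also fails if it takes over 64 s, if anything falls off the work surface, if the arm or the gripper's body presses on something with over 40 N, if the wrist force passes 120 N, or if a joint passes its speed limit or range.

## Working session

There is one attempt and no reset: what is moved stays moved. The work goes in short steps, Python scripts to look and compute and a tool call to move; the robot and the scene stay as the last step left them, time stands still between calls to the robot, and variables do not carry over. Pictures are saved under pics/ and viewed, at most 10 in all, crops included, and the job is handed in when it is done.

Besides the shell and the picture viewer there is one more tool, called after "Call:" as name(argument=value, ...) on one line, values as JSON. move_arm: Moves the arm, as the interface text tells. Shifts and turns lie within -1 to 1; 1 stands for 120 mm of shift or 180 degrees of turn. Its arguments: {"type":"object","properties":{"linear":{"type":"array"},"turn":{"type":"array"},"jaw":{"type":"array"}},"required":["linear","turn","jaw"]}

```bash
ls; mkdir -p pics
cat > h.py <<'E'
import numpy as np, cv2
from cell import bot
def cam(name,st=None):
    c=bot.calibration(name); K=np.array(c["K"])
    if name=="wrist":
        st=st or bot.read_state(); T=np.eye(4); T[:3,:3]=np.array(st["eef_rot"]); T[:3,3]=st["position"]
        return K,T@np.array(c["T_tool_cam"])
    return K,np.array(c["world_from_camera"])
def ray(KT,uv):
    K,T=KT; d=T[:3,:3]@np.linalg.solve(K,[uv[0],uv[1],1.]); return T[:3,3],d/np.linalg.norm(d)
def onz(KT,uv,z):
    o,d=ray(KT,uv); return o+d*(z-o[2])/d[2]
def proj(KT,p):
    K,T=KT; q=K@(T[:3,:3].T@(np.array(p)-T[:3,3])); return q[:2]/q[2]
def tri(rays):
    A=0;b=0
    for o,d in rays:
        M=np.eye(3)-np.outer(d,d); A=A+M; b=b+M@o
    p=np.linalg.solve(A,b); return p,[np.linalg.norm(np.cross(p-o,d)) for o,d in rays]
def snap(name,f):
    im=np.array(bot.capture(name)); cv2.imwrite("pics/"+f,im[:,:,::-1]); return im
E
python3 - <<'E'
from h import *
np.set_printoptions(precision=4,suppress=True)
ims=[snap(n,n+"0.png") for n in("scene","top")]
for n in("scene","top"):
    K,T=cam(n);print(n,K.tolist(),T)
    for q in("jar","scanner","holder","spare_jar","scanner_head"):
        print(n,q,[(np.round(r["bbox"]).tolist(),round(r["confidence"],2)) for r in bot.find_in(q,n)][:4])
st=bot.read_state();print(st["time_s"],st["eef_rot"],st["position"],st["width"],bot.calibration("wrist"))
E
```

```text
pics
scene [[395.18997157237004, 0.0, 276.0197700462177], [0.0, 395.18997157237004, 206.0175993974627], [0.0, 0.0, 1.0]] [[-0.6837  0.4394 -0.5826  1.2178]
 [ 0.7297  0.4117 -0.5459  0.627 ]
 [-0.     -0.7984 -0.6022  0.7906]
 [ 0.      0.      0.      1.    ]]
scene jar [([295.0, 285.0, 36.0, 26.0], 0.98), ([380.0, 251.0, 25.0, 32.0], 0.97), ([281.0, 237.0, 18.0, 28.0], 0.82), ([338.0, 220.0, 27.0, 23.0], 0.73)]
scene scanner [([242.0, 164.0, 30.0, 34.0], 0.88)]
scene holder [([244.0, 192.0, 44.0, 29.0], 0.82)]
scene spare_jar [([301.0, 206.0, 18.0, 30.0], 0.61), ([327.0, 248.0, 20.0, 30.0], 0.42)]
scene scanner_head [([243.0, 165.0, 31.0, 34.0], 0.82)]
top [[527.6051283028953, 0.0, 282.83070708854285], [0.0, 527.6051283028953, 207.04291129557555], [0.0, 0.0, 1.0]] [[-0.0252 -0.9917  0.1263  0.3401]
 [-0.9997  0.024  -0.0104  0.0166]
 [ 0.0073 -0.1265 -0.9919  1.7552]
 [ 0.      0.      0.      1.    ]]
top jar [([274.0, 206.0, 22.0, 31.0], 0.93), ([196.0, 251.0, 27.0, 17.0], 0.79), ([246.0, 255.0, 32.0, 13.0], 0.77), ([225.0, 173.0, 24.0, 20.0], 0.62)]
top scanner [([355.0, 230.0, 22.0, 31.0], 0.91)]
top holder [([352.0, 231.0, 37.0, 44.0], 0.92)]
top spare_jar [([283.0, 248.0, 19.0, 18.0], 0.64)]
top scanner_head [([357.0, 230.0, 22.0, 29.0], 0.65), ([354.0, 233.0, 37.0, 44.0], 0.51)]
0.6 [[ 0.9554  0.2953 -0.    ]
 [ 0.2953 -0.9554 -0.    ]
 [-0.      0.     -1.    ]] [ 0.1845 -0.5971  0.2378] 0.09171057679163216 {'K': array([[290.0102,   0.    , 276.333 ],
       [  0.    , 290.0102, 214.5278],
       [  0.    ,   0.    ,   1.    ]]), 'T_tool_cam': array([[ 0.0002, -0.9588, -0.284 ,  0.0773],
       [ 1.    ,  0.0001,  0.0001, -0.0005],
       [-0.0001, -0.284 ,  0.9588, -0.1466],
       [ 0.    ,  0.    ,  0.    ,  1.    ]])}
```

Run:
```python
import cv2
a=cv2.imread("pics/top0.png");b=cv2.imread("pics/scene0.png")
cv2.imwrite("pics/topc.png",cv2.resize(a[110:310,140:406],None,fx=3,fy=3,interpolation=2))
cv2.imwrite("pics/scenec.png",cv2.resize(b[125:325,180:446],None,fx=3,fy=3,interpolation=2))
```

```text
(no output)
```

View pics/topc.png

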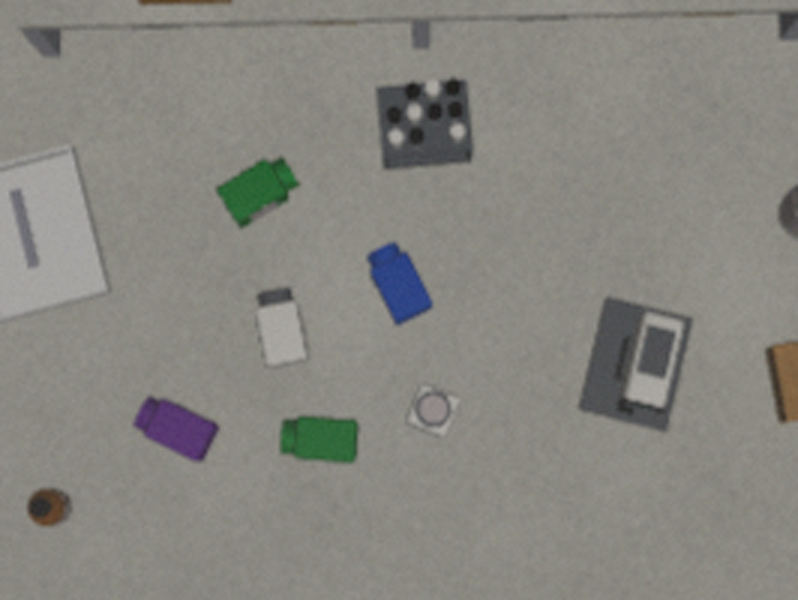

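View pics/scenec.png

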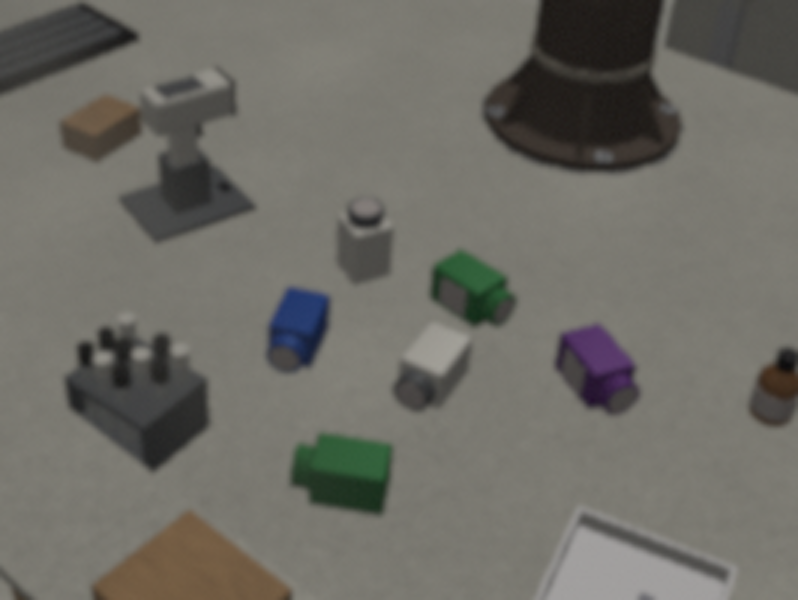

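Run:
```python
from h import *
np.set_printoptions(precision=3,suppress=True)
C=cam("top");S=cam("scene")
P=lambda u,v,z:onz(C,(140+u/3,110+v/3),z)
Q=lambda u,v:ray(S,(180+u/3,125+v/3)); R=lambda u,v:ray(C,(140+u/3,110+v/3))
for n,u,v,z in[("jar_top_mid",282,332,.046),("lidend",274,291,.03),("baseend",288,364,.046),("TL",258,306,.046),("TR",297,300,.046),("BR",306,359,.046),("BL",267,367,.046),("green",320,440,.03),("purple",180,430,.03),("blue",402,285,.03),("green2",258,190,.03),("spare",434,409,.082),("scan_top_far",664,314,.156),("scan_top_near",646,408,.156),("scan_c",655,360,.156),("holderTL",608,298,.008),("hTR",691,318,.008),("hBR",666,430,.008),("hBL",581,408,.008),("rack",425,125,.08),("rackBL",384,168,.07),("trayBR",107,293,.022),("drop",48,507,.07)]: print(n,P(u,v,z))
print("tri jar BL/BR corners",tri([R(267,367),Q(469,344)]),tri([R(306,359),Q(436,325)]),tri([R(258,306),Q(437,383)]))
print("tri scanner near-right? ",tri([R(683,317),Q(143,93)]),tri([R(643,312),Q(150,97)]), "spare lid",tri([R(434,409),Q(366,209)]))
```

```text
jar_top_mid [0.517 0.159 0.046]
lidend [0.564 0.168 0.03 ]
baseend [0.482 0.153 0.046]
TL [0.546 0.184 0.046]
TR [0.551 0.142 0.046]
BR [0.487 0.133 0.046]
BL [0.479 0.175 0.046]
green [0.4  0.12 0.03]
purple [0.414 0.272 0.03 ]
blue [0.567 0.027 0.03 ]
green2 [0.677 0.184 0.03 ]
spare [ 0.428 -0.004  0.082]
scan_top_far [ 0.514 -0.239  0.156]
scan_top_near [ 0.419 -0.217  0.156]
scan_c [ 0.468 -0.228  0.156]
holderTL [ 0.55  -0.201  0.008]
hTR [ 0.525 -0.293  0.008]
hBR [ 0.402 -0.26   0.008]
hBL [ 0.429 -0.167  0.008]
rack [ 0.735 -0.002  0.08 ]
rackBL [0.69  0.044 0.07 ]
trayBR [0.567 0.353 0.022]
drop [0.335 0.405 0.07 ]
tri jar BL/BR corners (array([0.481, 0.175, 0.031]), [np.float64(0.0013320704176603983), np.float64(0.0013320704176603235)]) (array([0.487, 0.135, 0.035]), [np.float64(0.0020961071678829244), np.float64(0.002096107167882944)]) (array([0.547, 0.186, 0.033]), [np.float64(0.0002217949776789341), np.float64(0.00022179497767897368)])
tri scanner near-right?  (array([ 0.509, -0.257,  0.149]), [np.float64(0.00366252161940804), np.float64(0.003662521619408291)]) (array([ 0.52 , -0.22 ,  0.161]), [np.float64(0.004429355427971848), np.float64(0.004429355427971969)]) spare lid (array([ 0.428, -0.003,  0.075]), [np.float64(0.0006862957185825504), np.float64(0.0006862957185825707)])
```

```bash
cat >> h.py <<'E'
from scipy.spatial.transform import Rotation as Ro
def Rt(yaw,tilt):
    """tool down with tool x at yaw (deg); tilt>0: tool z leans to +x(yaw) direction"""
    return (Ro.from_euler("z",yaw,degrees=True)*Ro.from_euler("y",-tilt,degrees=True)).as_matrix()@np.diag([1,-1,-1.])
def plan(p,R,n=None,grasp=False):
    st=bot.read_state(); R0=np.array(st["eef_rot"]); p0=np.array(st["position"])
    p=np.array(p,float)
    if grasp: p=p+R[:,2]*.008
    rv=Ro.from_matrix(R0.T@R).as_rotvec(); d=p-p0
    m=max(np.linalg.norm(d)/.0625,np.degrees(np.linalg.norm(rv))/10.7); n=n or int(np.ceil(m/.92+1e-9)) or 1
    print("n",n,"min",round(m,2),"d",np.round(d,4)); Rk=R0
    L=[];t=np.round(rv/n/np.pi,4); cur=p0.copy()
    for k in range(n):
        l=np.round(Rk.T@(p-cur)/(n-k)/.12,3); L.append(l.tolist()); cur=cur+Rk@l*.12; Rk=Rk@Ro.from_rotvec(t*np.pi).as_matrix()
    print("linear",L,"turn",t.tolist())
E
python3 -c "
from h import *
plan([.52,.16,.26],Rt(7.8,0),16)"
```

```text
n 16 min 13.25 d [0.3355 0.7571 0.0222]
linear [[0.283, -0.325, -0.012], [0.28, -0.328, -0.012], [0.277, -0.331, -0.012], [0.273, -0.334, -0.012], [0.27, -0.337, -0.011], [0.266, -0.339, -0.012], [0.263, -0.342, -0.011], [0.259, -0.345, -0.012], [0.255, -0.348, -0.011], [0.252, -0.35, -0.012], [0.248, -0.353, -0.011], [0.244, -0.355, -0.012], [0.241, -0.358, -0.011], [0.237, -0.36, -0.012], [0.233, -0.363, -0.011], [0.23, -0.365, -0.012]] turn [0.0, 0.0, 0.0033]
```

Call:
move_arm(linear=[[0.28,-0.33,-0.012],[0.28,-0.33,-0.012],[0.277,-0.331,-0.012],[0.273,-0.334,-0.012],[0.27,-0.337,-0.012],[0.266,-0.339,-0.012],[0.263,-0.342,-0.012],[0.259,-0.345,-0.012]], turn=[[0,0,0.0033],[0,0,0.0033],[0,0,0.0033],[0,0,0.0033],[0,0,0.0033],[0,0,0.0033],[0,0,0.0033],[0,0,0.0033]], jaw=[0,0,0,0,0,0,0,0])

```text
time_s: 1.6
position: [0.3523, -0.2164, 0.2496]
eef_rot: [[0.977, 0.215, 0.001], [0.215, -0.977, -0.001], [0.001, 0.001, -1.0]]
ft_force: [1.4, -0.7, 0.8]
width: 0.0918
gripper_force: 0.0
```

Call:
move_arm(linear=[[0.255,-0.348,-0.012],[0.252,-0.35,-0.012],[0.248,-0.353,-0.012],[0.244,-0.355,-0.012],[0.24,-0.358,-0.012],[0.237,-0.36,-0.012],[0.233,-0.363,-0.012],[0.23,-0.365,-0.012]], turn=[[0,0,0.0033],[0,0,0.0033],[0,0,0.0033],[0,0,0.0033],[0,0,0.0033],[0,0,0.0033],[0,0,0.0033],[0,0,0.0033]], jaw=[0,0,0,0,0,0,0,0])

```text
time_s: 2.6
position: [0.52, 0.1621, 0.261]
eef_rot: [[0.991, 0.133, 0.001], [0.133, -0.991, -0.0], [0.001, 0.0, -1.0]]
ft_force: [1.1, -0.2, 0.5]
width: 0.0916
gripper_force: 0.0
```

Run:
```python
from h import *
st=bot.read_state(); print(st["time_s"],st["joint_pos"],st["position"],st["eef_rot"])
im=snap("wrist","w1.png")
for q in("jar","scanner"): print([(np.round(r["bbox"]).tolist(),round(r["confidence"],2)) for r in bot.find_in(q,"wrist")][:5])
```

```text
2.6 [-0.02109488  0.33314462 -0.49800482  1.70557076  0.17271253  1.14609875
 -2.00517285] [0.51997104 0.16211045 0.26097459] [[ 9.91161807e-01  1.32657251e-01  5.71068426e-04]
 [ 1.32657345e-01 -9.91161950e-01 -1.29762200e-04]
 [ 5.48807399e-04  2.04371758e-04 -9.99999829e-01]]
[([381.0, 162.0, 54.0, 69.0], 0.91), ([275.0, 56.0, 75.0, 67.0], 0.9), ([278.0, 184.0, 39.0, 70.0], 0.89), ([187.0, 245.0, 68.0, 52.0], 0.76), ([295.0, 265.0, 62.0, 35.0], 0.75)]
[]
```

View pics/w1.png

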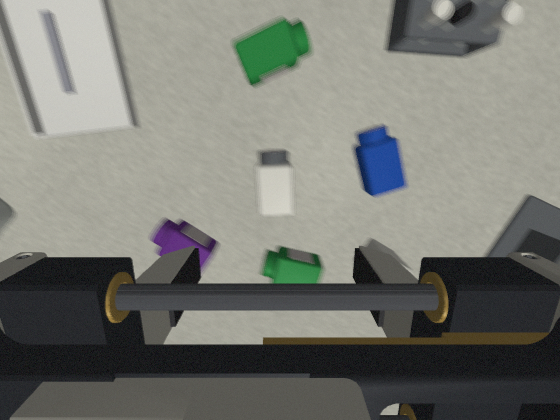

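The wrist view shows the white jar at columns 257–294, rows 151–215, aligned with the tool. Measure it by segmentation.

Run:
```python
from h import *
np.set_printoptions(precision=4,suppress=True)
im=cv2.imread("pics/w1.png"); g=im.min(2)
m=np.zeros_like(g); m[140:225,245:305]=(g[140:225,245:305]>190)
n,l,s,c=cv2.connectedComponentsWithStats(m); i=1+s[1:,4].argmax()
r=cv2.minAreaRect(np.argwhere(l==i)[:,::-1].astype(np.float32)); b=cv2.boxPoints(r); print(r,s[i])
W=cam("wrist")
P=np.array([onz(W,p,.046) for p in b]); print(P,P.mean(0)); print(np.linalg.norm(P-np.roll(P,1,0),axis=1))
print(tri([ray(W,b.mean(0)),ray(cam("top"),(140+282/3,110+333/3))]))
plan([.525,.1595,.10],Rt(6.5,-30),None,True)
```

```text
((275.2087707519531, 191.71470642089844), (42.873348236083984, 26.690383911132812), 85.60128784179688) [262 170  29  44 870]
[[0.5424 0.188  0.046 ]
 [0.5495 0.1556 0.046 ]
 [0.4955 0.1432 0.046 ]
 [0.488  0.177  0.046 ]] [0.5189 0.1659 0.046 ]
[0.0555 0.0332 0.0554 0.0346]
(array([0.5167, 0.1628, 0.0283]), [np.float64(0.0029573867475673338), np.float64(0.002957386747567297)])
n 4 min 2.81 d [ 0.0017 -0.0047 -0.1675]
linear [[0.002, 0.011, 0.349], [0.048, 0.011, 0.346], [0.092, 0.011, 0.336], [0.136, 0.01, 0.322]] turn [0.0004, -0.0417, 0.002]
```

Run:
```python
from h import *
np.set_printoptions(precision=4,suppress=True)
im=cv2.imread("pics/w1.png"); g=cv2.cvtColor(im,6)
print(g[190,248:306:2],g[160:225:3,276])
print(g[190,320:340:3])
big=cv2.resize(im[140:230,235:320],None,fx=7,fy=6.5,interpolation=2); cv2.imwrite("pics/w1c.png",big)
W=cam("wrist")
for t in(176,184,192,200):
    m=np.zeros_like(g); m[140:225,250:300]=(g[140:225,250:300]>t)
    m=cv2.morphologyEx(m,cv2.MORPH_OPEN,np.ones((5,5)))
    n,l,s,c=cv2.connectedComponentsWithStats(m); i=1+s[1:,4].argmax()
    r=cv2.minAreaRect(np.argwhere(l==i)[:,::-1].astype(np.float32)); b=cv2.boxPoints(r); print(t,r)
    P=np.array([onz(W,p,.046) for p in b]); print(P.mean(0)[:2],np.linalg.norm(P-np.roll(P,1,0),axis=1),P[:,:2].tolist())
```

```text
[163 165 161 160 165 172 184 198 201 202 200 203 201 201 198 204 202 203
 203 204 201 187 178 169 172 170 170 174 176] [ 91  99 155 194 197 198 200 200 202 202 198 201 204 204 203 204 207 210
 195 164 166 165]
[175 173 176 173 169 172 173]
176 ((275.605712890625, 191.13833618164062), (48.31889724731445, 33.96165084838867), 86.3086166381836)
[0.5195 0.1655] [0.0626 0.0421 0.0624 0.0442] [[0.5458718160743562, 0.19236920834121468], [0.554342120499887, 0.15115295015256808], [0.4934157769266677, 0.1376841316104997], [0.4843816309904674, 0.18090138327284558]]
184 ((275.5, 191.0), (46.0, 31.0), 90.0)
[0.5197 0.1657] [0.0595 0.0384 0.0595 0.0402] [[0.5465178705531271, 0.18883101770107072], [0.5518290829462273, 0.15076072037706392], [0.4930641929000548, 0.1417103037546396], [0.4874950509845874, 0.18156719556362752]]
192 ((275.3581848144531, 191.3131561279297), (45.38951873779297, 28.286779403686523), 87.79740142822266)
[0.5193 0.1658] [0.0587 0.0351 0.0587 0.0367] [[0.5451321667942535, 0.18821892672769555], [0.5513093842484316, 0.1536675678263006], [0.4936883493189881, 0.14264201063780202], [0.4871533973835585, 0.17878017302714447]]
200 ((275.9474792480469, 200.1595458984375), (25.387962341308594, 25.450340270996094), 86.42366790771484)
[0.5084 0.1636] [0.0334 0.0322 0.0334 0.033 ] [[0.5215866153096583, 0.18263347837038102], [0.5280430688593483, 0.1511141571241577], [0.4954073535160952, 0.1441160535586546], [0.4887272525154257, 0.1764380223928055]]
```

View pics/w1c.png

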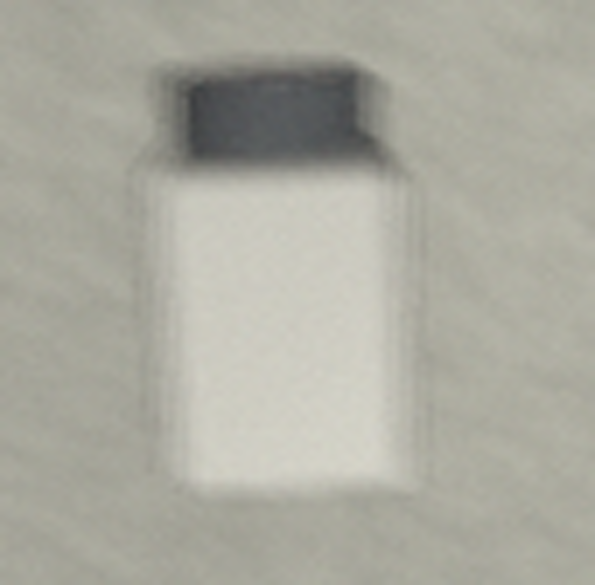

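```bash
python3 -c "
from h import *
plan([.535,.163,.13],Rt(9,-30),6,True)"
```

```text
n 6 min 2.81 d [ 0.0117 -0.0014 -0.1375]
linear [[0.016, 0.004, 0.191], [0.032, 0.004, 0.189], [0.049, 0.004, 0.185], [0.065, 0.005, 0.18], [0.08, 0.004, 0.174], [0.095, 0.005, 0.167]] turn [-0.0003, -0.0278, -0.001]
```

Call:
move_arm(linear=[[0.016,0.004,0.19],[0.032,0.004,0.19],[0.049,0.004,0.185],[0.065,0.005,0.18],[0.08,0.004,0.174],[0.095,0.005,0.167],[0,0,0],[0,0,0]], turn=[[0,-0.028,-0.001],[0,-0.028,-0.001],[0,-0.028,-0.001],[0,-0.028,-0.001],[0,-0.028,-0.001],[0,-0.028,-0.001],[0,0,0],[0,0,0]], jaw=[0,0,0,0,0,0,0,0])

```text
time_s: 3.75
position: [0.5309, 0.159, 0.1242]
eef_rot: [[0.855, 0.151, -0.497], [0.133, -0.989, -0.071], [-0.502, -0.005, -0.865]]
ft_force: [-0.4, -0.8, -0.4]
width: 0.0914
gripper_force: 0.0
```

Run:
```python
from h import *
np.set_printoptions(precision=4,suppress=True)
st=bot.read_state(); print(st["time_s"],np.array(st["joint_pos"]),st["position"],np.array(st["eef_rot"]))
im=snap("wrist","w2.png")[:,:,::-1]; W=cam("wrist",st); u=proj(W,[.518,.162,.046]); print(u)
g=cv2.cvtColor(np.ascontiguousarray(im),6); 
m=((g>185)*1).astype(np.uint8); m=cv2.morphologyEx(m,cv2.MORPH_OPEN,np.ones((5,5)))
n,l,s,c=cv2.connectedComponentsWithStats(m); i=l[int(u[1]),int(u[0])]
print(s[i]); q=cv2.approxPolyDP(cv2.findContours((l==i).astype(np.uint8),0,2)[0][0],8,True)[:,0]
for p in q: print(p,onz(W,p,.046))
```

```text
3.75 [-0.0805  0.7953 -0.4377  1.4017  0.1421  1.5073 -1.9414] [0.5309 0.159  0.1242] [[ 0.8548  0.1507 -0.4966]
 [ 0.1329 -0.9886 -0.0712]
 [-0.5017 -0.0051 -0.865 ]]
[271.2716 193.8396]
[ 242  159   61   62 3388]
[244 159] [0.5476 0.1853 0.046 ]
[250 218] [0.4877 0.176  0.046 ]
[298 218] [0.4941 0.1358 0.046 ]
[302 160] [0.553  0.1452 0.046 ]
```

View pics/w2.png

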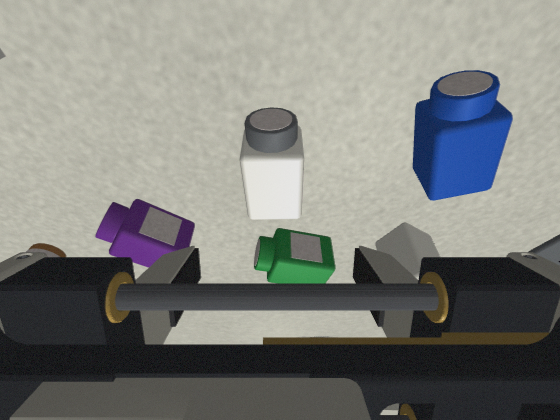

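```bash
python3 -c "
from h import *
plan([.537,.163,.030],Rt(8.7,-30),4,True)"
```

```text
n 4 min 1.63 d [ 0.0021  0.0031 -0.1018]
linear [[0.111, -0.005, 0.181], [0.111, -0.005, 0.181], [0.11, -0.005, 0.181], [0.111, -0.005, 0.181]] turn [-0.0004, 0.0001, 0.0002]
```

Call:
move_arm(linear=[[0.11,-0.005,0.18],[0.11,-0.005,0.18],[0.11,-0.005,0.18],[0.11,-0.005,0.18],[0,0,0],[0,0,0],[0,0,0],[0,0,0]], turn=[[0,0,0],[0,0,0],[0,0,0],[0,0,0],[0,0,0],[0,0,0],[0,0,0],[0,0,0]], jaw=[0,0,0,0,0,1,1,1])

```text
time_s: 4.8
position: [0.5328, 0.1626, 0.0227]
eef_rot: [[0.854, 0.151, -0.497], [0.133, -0.988, -0.072], [-0.503, -0.005, -0.865]]
ft_force: [0.5, -0.3, 0.2]
width: 0.0664
gripper_force: 0.0
```

Call:
move_arm(linear=[[0,0,0],[0,0,0],[0,0,0],[0,0,0]], turn=[[0,0,0],[0,0,0],[0,0,0],[0,0,0]], jaw=[1,1,1,1])

```text
time_s: 5.3
position: [0.5324, 0.1625, 0.0221]
eef_rot: [[0.854, 0.151, -0.498], [0.133, -0.988, -0.072], [-0.504, -0.005, -0.864]]
ft_force: [0.6, -0.3, 1.8]
width: 0.046
gripper_force: 29.9
```

```bash
python3 -c "
from h import *
st=bot.read_state();print(st['joint_pos'],st['width'],st['gripper_force'])
plan([.55,.163,.15],Rt(8.7,-30),4,True)
"
```

```text
[-0.09484265  0.91553702 -0.4176904   1.44179052  0.18113003  1.35494976
 -1.9497101 ] 0.045950167857007 29.863675832748413
n 4 min 1.95 d [ 1.360e-02 -1.000e-04  1.209e-01]
linear [[-0.103, 0.003, -0.232], [-0.102, 0.004, -0.232], [-0.102, 0.004, -0.232], [-0.102, 0.004, -0.232]] turn [-0.0003, 0.0003, 0.0002]
```

Call:
move_arm(linear=[[-0.102,0.004,-0.232],[-0.102,0.004,-0.232],[-0.102,0.004,-0.232],[-0.102,0.004,-0.232],[0,0,0]], turn=[[0,0,0],[0,0,0],[0,0,0],[0,0,0],[0,0,0]], jaw=[1,1,1,1,1])

```text
time_s: 5.92
position: [0.5476, 0.1627, 0.1445]
eef_rot: [[0.856, 0.151, -0.495], [0.134, -0.989, -0.071], [-0.5, -0.006, -0.866]]
ft_force: [0.2, 0.2, -1.4]
width: 0.0463
gripper_force: 29.9
```

```bash
python3 -c "
from h import *
st=bot.read_state();print(st['joint_pos'],st['width'],st['gripper_force'])
plan([.56,.163,.15],Rt(8.7,60),12,True)
"
```

```text
[-0.08851877  0.79855516 -0.43439623  1.33449228  0.13906292  1.56711546
 -1.93520554] 0.04626245708599294 29.860062897205353
n 12 min 8.41 d [0.0192 0.0014 0.0015]
linear [[0.011, 0.001, -0.008], [0.012, 0.001, -0.006], [0.013, 0.001, -0.004], [0.013, 0.001, -0.003], [0.013, 0.001, -0.001], [0.013, 0.001, 0.001], [0.013, 0.001, 0.002], [0.013, 0.001, 0.004], [0.012, 0.001, 0.006], [0.011, 0.001, 0.007], [0.01, 0.002, 0.009], [0.009, 0.001, 0.01]] turn [-0.0002, 0.0417, -0.0001]
```

Call:
move_arm(linear=[[0.012,0.001,-0.008],[0.012,0.001,-0.006],[0.013,0.001,-0.004],[0.013,0.001,-0.003],[0.013,0.001,-0.001],[0.013,0.001,0.001]], turn=[[0,0.042,0],[0,0.042,0],[0,0.042,0],[0,0.042,0],[0,0.042,0],[0,0.042,0]], jaw=[1,1,1,1,1,1])

```text
time_s: 6.68
position: [0.555, 0.1626, 0.1426]
eef_rot: [[0.954, 0.152, 0.259], [0.145, -0.988, 0.045], [0.263, -0.006, -0.965]]
ft_force: [-0.2, -0.5, -3.1]
width: 0.0457
gripper_force: 29.9
```

Call:
move_arm(linear=[[0.013,0.001,0.002],[0.013,0.001,0.004],[0.012,0.001,0.006],[0.011,0.001,0.007],[0.01,0.002,0.009],[0.01,0.001,0.01],[0,0,0]], turn=[[0,0.042,0],[0,0.042,0],[0,0.042,0],[0,0.042,0],[0,0.042,0],[0,0.042,0],[0,0,0]], jaw=[1,1,1,1,1,1,1])

```text
time_s: 7.55
position: [0.5844, 0.1695, 0.2192]
eef_rot: [[0.768, 0.14, 0.625], [0.14, -0.989, 0.05], [0.626, 0.049, -0.779]]
ft_force: [-0.5, 0.9, -2.3]
width: 0.0462
gripper_force: 29.9
```

Run:
```python
from h import *
st=bot.read_state();print(np.round(st['joint_pos'],3),st['width'],st['gripper_force'])
plan([.555,.163,.075],Rt(8.7,60),4,True)
im=snap("scene","s3.png"); cv2.imwrite("pics/s3c.png",cv2.resize(im[125:325,230:446,::-1],None,fx=3,fy=3,interpolation=2))
```

```text
[-1.186  0.215  0.776  2.276  0.888  0.119 -2.739] 0.04616532397709229 29.852772653102875
n 4 min 2.4 d [-0.0226 -0.0055 -0.1482]
linear [[-0.231, -0.011, 0.21], [-0.249, -0.007, 0.188], [-0.266, -0.003, 0.165], [-0.28, 0.001, 0.139]] turn [0.0032, 0.0295, 0.0024]
```

View pics/s3c.png

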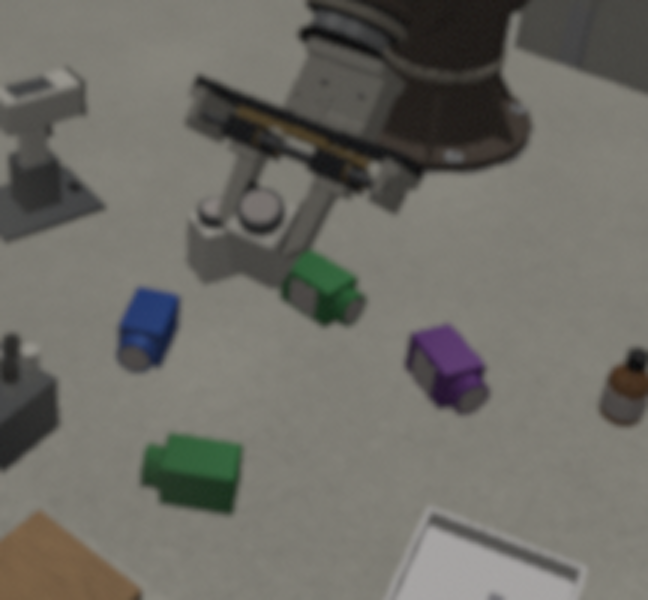

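```bash
cat > kin.py <<'E'
import numpy as np, itertools, pickle
from scipy.spatial.transform import Rotation as Ro
from scipy.optimize import least_squares
AX="zyzyzyz"
LO=np.array([-2.62,-.44,-1.27,.08,-1.32,.12,-2.74]);HI=np.array([2.62,2.09,1.32,2.57,4.46,2,2.74])
def rot(q,s,o): 
    R=[Ro.from_euler(a,v) for a,v in zip(AX,s*q+o)]; return R
def fk(q,P):
    s,o,L=P; R=Ro.identity(); p=np.zeros(3)
    L=np.reshape(L,(7,3))
    for i,r in enumerate(rot(q,s,o)):
        p=p+R.apply(L[i]); R=R*r
    p=p+R.apply([0,0,0]); return p,R.as_matrix()
E
python3 - <<'E'
from kin import *; from h import bot
st=bot.read_state()
D=[([1.168,.434,.025,1.573,-.012,1.134,-.075],[.1845,-.5971,.2378],[[.9554,.2953,0],[.2953,-.9554,0],[0,0,-1]]),
([-0.02109488,0.33314462,-0.49800482,1.70557076,0.17271253,1.14609875,-2.00517285],[.51997,.16211,.26097],[[.99116,.13266,.00057],[.13266,-.99116,-.00013],[.00055,.0002,-1]]),
([-0.0805,0.7953,-0.4377,1.4017,0.1421,1.5073,-1.9414],[.5309,.159,.1242],[[.8548,.1507,-.4966],[.1329,-.9886,-.0712],[-.5017,-.0051,-.865]]),
([-0.09484265,0.91553702,-0.4176904,1.44179052,0.18113003,1.35494976,-1.9497101],[.5324,.1625,.0221],[[.854,.151,-.498],[.133,-.988,-.072],[-.504,-.005,-.864]]),
([-0.08851877,0.79855516,-0.43439623,1.33449228,0.13906292,1.56711546,-1.93520554],[.5476,.1627,.1445],[[.856,.151,-.495],[.134,-.989,-.071],[-.5,-.006,-.866]]),
(st["joint_pos"],st["position"],st["eef_rot"])]
Q=[np.array(d[0]) for d in D]; RR=[Ro.from_matrix(d[2]) for d in D]; PP=[np.array(d[1]) for d in D]
def res(o,s):
    out=[]
    for q,R in zip(Q,RR):
        X=Ro.identity()
        for r in rot(q,s,o): X=X*r
        out.append((X.inv()*R).as_rotvec())
    return np.concatenate(out)
# y-axis signs fixed up to half turns of z offsets; search z signs, y signs
best=[]
rng=np.random.default_rng(0)
for s in itertools.product([1,-1],repeat=7):
    if s[1]<0: continue
    s=np.array(s)
    for k in range(3):
        o0=np.zeros(7); o0[[0,6]]=rng.uniform(-3,3,2); o0[[2,4]]=rng.choice([0,np.pi,1.57,-1.57],2); o0[[1,3,5]]=rng.choice([0,1.57,-1.57],3)
        f=least_squares(res,o0,args=(s,),max_nfev=40); best.append((f.cost,s,f.x))
best.sort(key=lambda b:b[0])
np.set_printoptions(precision=3,suppress=True)
for b in best[:8]: print(b)
pickle.dump((best[:10],Q,PP,RR),open("fit.pkl","wb"))
E
```

```text
(np.float64(3.5397960092389285e-07), array([-1,  1, -1,  1,  1, -1, -1]), array([ 6.283, -0.   ,  0.001,  3.142, -3.141, -3.142, -1.57 ]))
(np.float64(3.5397960092406803e-07), array([-1,  1,  1,  1, -1,  1, -1]), array([-0.001,  3.142, -0.001, -3.142, -0.   ,  0.   ,  1.571]))
(np.float64(3.539796009240713e-07), array([-1,  1, -1, -1, -1, -1, -1]), array([-0.001, -0.   ,  3.143,  6.283, -0.   , -0.   ,  4.713]))
(np.float64(3.5397960092413023e-07), array([-1,  1,  1, -1, -1,  1, -1]), array([-0.001,  3.142,  3.141,  3.142, -3.142,  0.   ,  1.571]))
(np.float64(3.539796009242169e-07), array([-1,  1,  1, -1,  1, -1, -1]), array([-0.001,  3.142, -3.143,  0.   ,  0.   , -3.142, -1.57 ]))
(np.float64(3.5397960092422415e-07), array([-1,  1, -1, -1,  1, -1, -1]), array([-0.001, -0.   , -3.141,  3.142,  0.   ,  3.141, -1.57 ]))
(np.float64(3.539796009242408e-07), array([-1,  1,  1,  1,  1, -1, -1]), array([-0.001,  3.142, -0.001, -0.   ,  3.142,  3.141, -1.57 ]))
(np.float64(3.5397960092439445e-07), array([-1,  1, -1,  1, -1,  1, -1]), array([-0.001, -0.   ,  0.001, -0.   , -0.   ,  0.   ,  1.571]))
```

```bash
cat > kin2.py <<'E'
from kin import *
S=np.array([-1,1,-1,1,-1,1,-1.]);O=np.array([0,0,0,0,0,0,np.pi/2])
def frames(q):
    X=Ro.identity();F=[]
    for r in rot(np.array(q),S,O): X=X*r; F.append(X)
    return F
def A(q):
    F=[f.as_matrix() for f in frames(q)]
    return np.column_stack([[0,0,1],F[1][:,0],F[1][:,2],F[3][:,0],F[3][:,2],F[5][:,0],F[5][:,2]]),F[6]
_,Q,PP,RR=pickle.load(open("fit.pkl","rb"))
M=np.vstack([A(q)[0] for q in Q]);L=np.linalg.lstsq(np.vstack([M,1e-3*np.eye(7)]),np.r_[np.concatenate(PP),np.zeros(7)],rcond=None)[0]
def fk2(q): a,R=A(q); return a@L,R
def ik(p,R,q0,w=.02,mar=.15,tries=6):
    """best IK (joint ranges less margin), returns q, pos err, rot err"""
    def f(q):
        x,X=fk2(q); return np.r_[(x-p)*20,Ro.from_matrix(X.T@R).as_rotvec()*3,w*(q-q0)]
    b=None; rng=np.random.default_rng(1)
    for k in range(tries):
        s=np.clip(q0+(0 if k==0 else rng.normal(0,.7,7)),LO+mar+.01,HI-mar-.01)
        r=least_squares(f,s,bounds=(LO+mar,HI-mar),max_nfev=100)
        if b is None or r.cost<b.cost: b=r
    x,X=fk2(b.x); return b.x,np.linalg.norm(x-p),np.degrees(np.linalg.norm(Ro.from_matrix(X.T@R).as_rotvec()))
E
python3 - <<'E'
from kin2 import *; from h import Rt
np.set_printoptions(precision=3,suppress=True)
print(L,(M@L-np.concatenate(PP)))
q0=Q[-2]
for x in(.55,.6,.65):
  for y in(.16,.1,-.08):
    for t in(60,75):
      R=Rt(np.degrees(np.arctan2(y,x)),t); 
      for z in(.05,.16):
        q,e,a=ik(np.array([x,y,z])+R[:,2]*.008,R,q0); print(x,y,t,z,q,round(e*1e3,1),round(a,1))
E
```

```text
[0.262 0.075 0.666 0.017 0.428 0.111 0.414] [ 0.051  0.026 -0.013 -0.003 -0.007  0.001  0.001  0.005  0.009  0.001
  0.005 -0.005  0.001  0.007  0.008  0.001  0.007  0.001]
0.55 0.16 60 0.05 [-0.283  0.383 -0.294  2.24   0.817  0.27  -2.59 ] 25.5 39.7
0.55 0.16 60 0.16 [-0.288  0.174 -0.281  2.27   0.735  0.27  -2.511] 20.4 30.5
0.55 0.16 75 0.05 [ 1.326  1.94  -1.065  2.163 -0.85   0.27   1.38 ] 30.5 46.6
0.55 0.16 75 0.16 [-0.297  0.157 -0.28   2.275  0.766  0.27  -2.549] 29.7 44.4
0.55 0.1 60 0.05 [-0.182  0.372 -0.297  2.259  0.809  0.27  -2.59 ] 26.3 40.3
0.55 0.1 60 0.16 [-0.185  0.158 -0.256  2.272  0.64   0.27  -2.4  ] 21.1 30.8
0.55 0.1 75 0.05 [ 1.457  1.94  -1.078  2.159 -0.726  0.27   1.248] 31.1 46.5
0.55 0.1 75 0.16 [-0.197  0.14  -0.253  2.276  0.67   0.27  -2.439] 30.5 44.7
0.55 -0.08 60 0.05 [ 0.142  0.369 -0.297  2.263  0.807  0.27  -2.59 ] 26.5 40.4
0.55 -0.08 60 0.16 [ 0.139  0.154 -0.248  2.273  0.617  0.27  -2.373] 21.2 30.9
0.55 -0.08 75 0.05 [ 1.788  1.94  -1.083  2.158 -0.694  0.27   1.213] 31.3 46.4
0.55 -0.08 75 0.16 [ 0.122  0.136 -0.24   2.277  0.648  0.2
[... 1204 characters left out ...]
75 0.16 [-0.25   0.268  0.345  2.219 -1.17   0.27  -0.189] 24.7 42.0
0.65 0.1 60 0.05 [-0.152  0.451  0.329  2.197 -1.17   0.27  -0.196] 21.1 36.3
0.65 0.1 60 0.16 [-0.149  0.268  0.339  2.242 -1.17   0.27  -0.175] 16.9 28.3
0.65 0.1 75 0.05 [ 1.303  1.94  -1.12   2.094 -1.147  0.27   1.63 ] 27.1 46.6
0.65 0.1 75 0.16 [-0.149  0.255  0.338  2.239 -1.17   0.27  -0.177] 25.3 42.4
0.65 -0.08 60 0.05 [ 0.123  0.449  0.33   2.202 -1.17   0.27  -0.194] 21.2 36.4
0.65 -0.08 60 0.16 [ 0.126  0.265  0.34   2.247 -1.17   0.27  -0.173] 17.0 28.3
0.65 -0.08 75 0.05 [ 1.378  1.266 -1.12   1.974 -0.481  0.27   0.143] 28.8 48.6
0.65 -0.08 75 0.16 [ 0.12   0.252  0.345  2.243 -1.17   0.27  -0.176] 25.4 42.4
```

```bash
cat > kin2.py <<'E'
from kin import *
S=np.array([-1,1,-1,1,-1,1,-1.]);O=np.array([0,0,0,0,0,0,np.pi/2])
def A(q):
    F=[];X=Ro.identity()
    for r in rot(np.array(q),S,O): X=X*r; F.append(X.as_matrix())
    return np.column_stack([[0,0,1],F[0][:,:2],F[2][:,:2],F[2][:,2],F[4][:,:2],F[4][:,2],F[6][:,:2],F[6][:,2]]),F[6]
_,Q,PP,RR=pickle.load(open("fit.pkl","rb"))
W=np.array([1,3,3,3,3,1,3,3,1,3,3,1])*1e-3
def fit():
    M=np.vstack([A(q)[0] for q in Q]); y=np.concatenate(PP)
    pri=np.array([.35,0,0,0,0,.4,0,0,.4,0,0,.3])
    L=np.linalg.lstsq(np.vstack([M,np.diag(W)]),np.r_[y,W*pri],rcond=None)[0]; return L,M@L-y
L,E=fit()
def fk2(q): a,R=A(q); return a@L,R
def ik(p,R,q0,w=.02,mar=.15,tries=8):
    def f(q):
        x,X=fk2(q); return np.r_[(x-p)*20,Ro.from_matrix(X.T@R).as_rotvec()*3,w*(q-q0)]
    b=None; rng=np.random.default_rng(1)
    for k in range(tries):
        s=np.clip(q0+(0 if k==0 else rng.normal(0,.8,7)),LO+mar+.01,HI-mar-.01)
        r=least_squares(f,s,bounds=(LO+mar,HI-mar),max_nfev=60)
        if b is None or r.cost<b.cost: b=r
    x,X=fk2(b.x); return b.x,np.linalg.norm(x-p),np.degrees(np.linalg.norm(Ro.from_matrix(X.T@R).as_rotvec()))
E
python3 - <<'E'
from kin2 import *
np.set_printoptions(precision=4,suppress=True)
print(L,E)
E
```

```text
[ 0.2722 -0.0004 -0.0361 -0.0002 -0.0152  0.5564  0.0001 -0.0023  0.4287
 -0.0001  0.0001  0.3583] [ 0.     -0.      0.0001 -0.      0.     -0.0001  0.     -0.     -0.0001
 -0.0001 -0.      0.      0.0001 -0.      0.      0.      0.      0.    ]
```

```bash
timeout 500 python3 - <<'E'
from kin2 import *; from h import Rt
np.set_printoptions(precision=2,suppress=True)
q0=Q[-2]
for x,y in((.55,.16),(.65,.08),(.6,-.08)):
  for yaw in range(-120,121,30):
    for t in (60,):
      R=Rt(yaw,t); r=[]
      for z in(.05,.13):
        q,e,a=ik(np.array([x,y,z])+R[:,2]*.008,R,q0,w=.01,mar=.08); r+=[round(e*1e3,1),round(a,1)]
      print(x,y,yaw,t,r,q if max(r)<3 else "")
E
```

```text
0.55 0.16 -120 60 [np.float64(23.1), np.float64(51.6), np.float64(17.8), np.float64(51.5)] 
0.55 0.16 -90 60 [np.float64(18.8), np.float64(33.9), np.float64(14.3), np.float64(37.1)] 
0.55 0.16 -60 60 [np.float64(10.7), np.float64(12.8), np.float64(19.0), np.float64(21.0)] 
0.55 0.16 -30 60 [np.float64(3.9), np.float64(5.2), np.float64(8.0), np.float64(8.9)] 
0.55 0.16 0 60 [np.float64(18.2), np.float64(28.6), np.float64(12.5), np.float64(25.4)] 
0.55 0.16 30 60 [np.float64(14.6), np.float64(25.2), np.float64(12.5), np.float64(22.9)] 
0.55 0.16 60 60 [np.float64(4.5), np.float64(7.1), np.float64(2.9), np.float64(4.3)] 
0.55 0.16 90 60 [np.float64(0.0), np.float64(0.0), np.float64(0.0), np.float64(0.0)] [ 0.89  1.12 -1.19  1.88 -0.09  0.66  0.1 ]
0.55 0.16 120 60 [np.float64(0.0), np.float64(0.0), np.float64(0.0), np.float64(0.0)] [ 0.67  1.23 -1.19  1.49  0.07  1.27  0.21]
0.65 0.08 -120 60 [np.float64(21.3), np.float64(48.5), np.float64(17.9), np.float64(48.2)] 
0.65 0.08 -90 60 [np.float64(14.2), np.float64(29.1), np.float64(11.7), np.float64(31.5)] 
0.65 0.08 -60 60 [np.float64(5.0
[... 934 characters left out ...]
oat64(0.4), np.float64(7.5), np.float64(6.1)] 
0.6 -0.08 -30 60 [np.float64(14.2), np.float64(23.3), np.float64(10.0), np.float64(21.5)] 
0.6 -0.08 0 60 [np.float64(15.9), np.float64(28.2), np.float64(14.8), np.float64(24.9)] 
0.6 -0.08 30 60 [np.float64(5.4), np.float64(6.8), np.float64(5.4), np.float64(8.6)] 
0.6 -0.08 60 60 [np.float64(0.0), np.float64(0.0), np.float64(0.0), np.float64(0.0)] [ 1.27  1.08 -1.14  1.89 -0.22  0.56  0.16]
0.6 -0.08 90 60 [np.float64(0.0), np.float64(0.0), np.float64(0.0), np.float64(0.0)] [ 1.09  1.23 -1.19  1.48  0.06  1.19  0.17]
0.6 -0.08 120 60 [np.float64(0.0), np.float64(0.0), np.float64(0.0), np.float64(0.0)] [ 0.82  1.32 -1.19  1.11  0.18  1.74  0.35]
```

```bash
timeout 500 python3 - <<'E'
from kin2 import *; from h import Rt
np.set_printoptions(precision=2,suppress=True)
q0=Q[-2]
def t(x,y,z,yaw,tl,mar=.06):
    R=Rt(yaw,tl); q,e,a=ik(np.array([x,y,z])+R[:,2]*.008,R,q0,w=.01,mar=mar); print(x,y,z,yaw,tl,round(e*1e3,1),round(a,1),q if e<.003 else "")
for tl in(-45,-55,-65): t(.537,.163,.03,8.7,tl)
for x in(.52,.6,.7):
    for tl in(20,30,40): t(x,.16,.05,8.7,tl)
for x in(.45,.55,.65):
    for yaw in(150,180,-150): t(x,.1,.05,yaw,60)
    t(x,.1,.13,180,60)
E
```

```text
0.537 0.163 0.03 8.7 -45 0.0 0.0 [-0.12  1.07 -0.4   1.21  0.13  1.67 -1.92]
0.537 0.163 0.03 8.7 -55 0.0 0.0 [-0.14  1.19 -0.39  1.06  0.1   1.87 -1.91]
0.537 0.163 0.03 8.7 -65 4.6 5.0 
0.52 0.16 0.05 8.7 20 0.0 0.0 [-0.88  0.52  0.56  2.29 -1.22  0.18 -0.66]
0.52 0.16 0.05 8.7 30 5.9 8.9 
0.52 0.16 0.05 8.7 40 11.9 17.9 
0.6 0.16 0.05 8.7 20 0.0 0.0 [-0.41  0.54  0.03  2.08  0.36  0.19 -2.15]
0.6 0.16 0.05 8.7 30 3.6 6.0 
0.6 0.16 0.05 8.7 40 9.2 15.2 
0.7 0.16 0.05 8.7 20 0.0 0.0 [-0.2   0.65 -0.19  1.83  0.51  0.37 -2.2 ]
0.7 0.16 0.05 8.7 30 1.1 2.0 [-0.66  0.67  0.45  1.98 -1.26  0.18 -0.57]
0.7 0.16 0.05 8.7 40 6.2 11.4 
0.45 0.1 0.05 150 60 0.0 0.0 [ 0.6   1.37 -1.21  1.47  0.33  1.61  0.41]
0.45 0.1 0.05 180 60 0.0 0.0 [ 0.34  1.4  -1.21  1.33  0.48  1.93  0.62]
0.45 0.1 0.05 -150 60 0.0 0.0 [ 0.01  1.2  -0.81  1.36  0.5   1.94  1.14]
0.45 0.1 0.13 180 60 0.0 0.0 [ 0.31  1.21 -1.08  1.34  0.3   1.94  0.72]
0.55 0.1 0.05 150 60 0.0 0.0 [ 0.47  1.43 -1.21  1.15  0.35  1.8   0.46]
0.55 0.1 0.05 180 60 0.9 0.9 [-0.13  1.17 -0.12  1.04 -0.1   1.94  1.35]
0.55 0.1 0.05 -150 60 0.0 0.0 [-0.37  1.17  0.02  1.07  0.14  1.94  1.72]
0.55 0.1 0.13 180 60 5.0 5.3 
0.65 0.1 0.05 150 60 1.0 1.2 [ 0.17  1.32 -0.55  0.77 -0.11  1.94  0.82]
0.65 0.1 0.05 180 60 10.4 11.8 
0.65 0.1 0.05 -150 60 7.7 8.8 
0.65 0.1 0.13 180 60 13.9 15.7
```

Run:
```python
from kin2 import *; from h import *
np.set_printoptions(precision=2,suppress=True)
plan([.52,.16,.2],Rt(8.7,-5),6)
for yaw in (197,185,170):
  for tl in(50,55,60):
   for z in (.05,.13):
    R=Rt(yaw,tl); q,e,a=ik(np.array([.52,.16,z])+R[:,2]*.008,R,np.array([-.1,1,-.4,1.2,.1,1.7,1.5]),w=.01,mar=.04); print(yaw,tl,z,round(e*1e3,1),round(a,1),q)
```

```text
n 6 min 4.09 d [-0.06 -0.01 -0.02]
linear [[-0.086, -0.002, -0.036], [-0.09, -0.002, -0.025], [-0.093, -0.002, -0.014], [-0.094, -0.002, -0.002], [-0.093, -0.003, 0.01], [-0.091, -0.002, 0.022]] turn [0.0028, -0.0404, 0.0001]
197 50 0.05 0.0 0.0 [-0.21  1.07 -0.32  1.2   0.13  1.77  1.34]
197 50 0.13 0.0 0.0 [-0.2   0.98 -0.33  1.18  0.11  1.88  1.33]
197 55 0.05 0.0 0.0 [-0.22  1.13 -0.31  1.13  0.12  1.87  1.34]
197 55 0.13 0.0 0.0 [-0.24  1.03 -0.26  1.13  0.06  1.96  1.37]
197 60 0.05 0.0 0.0 [-0.24  1.18 -0.26  1.06  0.08  1.96  1.37]
197 60 0.13 3.6 3.7 [-0.4   1.02  0.09  1.14 -0.1   1.96  1.56]
185 50 0.05 0.0 0.0 [-0.14  1.06 -0.31  1.21  0.02  1.73  1.24]
185 50 0.13 0.0 0.0 [-0.14  0.97 -0.32  1.2  -0.01  1.84  1.22]
185 55 0.05 0.0 0.0 [-0.15  1.12 -0.3   1.14  0.    1.83  1.24]
185 55 0.13 0.0 0.0 [-0.15  1.03 -0.31  1.14 -0.03  1.92  1.22]
185 60 0.05 0.0 0.0 [-0.15  1.18 -0.3   1.08 -0.02  1.92  1.24]
185 60 0.13 2.3 2.4 [-0.19  1.04 -0.19  1.12 -0.1   1.96  1.28]
170 50 0.05 0.0 0.0 [-0.06  1.04 -0.29  1.27 -0.12  1.65  1.12]
170 50 0.13 0.0 0.0 [-0.06  0.95 -0.3   1.25 -0.15  1.75  1.09]
170 55 0.05 0.0 0.0 [-0.06  1.1  -0.29  1.21 -0.14  1.74  1.12]
170 55 0.13 0.0 0.0 [-0.06  1.   -0.3   1.2  -0.17  1.83  1.09]
170 60 0.05 0.0 0.0 [-0.06  1.15 -0.29  1.14 -0.16  1.82  1.12]
170 60 0.13 0.0 0.0 [-0.06  1.05 -0.3   1.15 -0.2   1.91  1.09]
```

Call:
move_arm(linear=[[-0.086,-0.002,-0.036],[-0.09,-0.002,-0.025],[-0.093,-0.002,-0.014],[-0.094,-0.002,-0.002],[-0.093,-0.003,0.01],[-0.091,-0.002,0.022],[0,0,0]], turn=[[0.0028,-0.04,0],[0.0028,-0.04,0],[0.0028,-0.04,0],[0.0028,-0.04,0],[0.0028,-0.04,0],[0.0028,-0.04,0],[0,0,0]], jaw=[1,1,1,1,1,1,1])

```text
time_s: 8.48
position: [0.5444, 0.1505, 0.1926]
eef_rot: [[0.989, 0.131, 0.064], [0.132, -0.991, -0.02], [0.061, 0.028, -0.998]]
ft_force: [0.2, -0.0, -1.3]
width: 0.0459
gripper_force: 29.9
```

Run:
```python
from kin2 import *; from h import *
np.set_printoptions(precision=2,suppress=True)
st=bot.read_state();q=np.array(st["joint_pos"]);print(q,st["width"])
plan([.52,.16,.24],Rt(99,0),9)
```

```text
[-0.43  0.35  0.05  1.83  0.03  0.91 -1.84] 0.04590239561756912
n 9 min 8.55 d [-0.02  0.01  0.05]
linear [[-0.019, -0.01, -0.045], [-0.016, -0.014, -0.045], [-0.014, -0.017, -0.045], [-0.011, -0.02, -0.045], [-0.007, -0.021, -0.045], [-0.003, -0.023, -0.045], [0.0, -0.023, -0.045], [0.005, -0.023, -0.044], [0.009, -0.023, -0.044]] turn [0.0025, -0.0009, -0.0564]
```

Back in a healthy configuration. Now turn about the vertical in two halves.

Call:
move_arm(linear=[[-0.02,-0.01,-0.045],[-0.016,-0.014,-0.045],[-0.014,-0.017,-0.045],[-0.011,-0.02,-0.045],[-0.007,-0.021,-0.045],[-0.003,-0.023,-0.045],[0,-0.023,-0.045],[0.005,-0.023,-0.044]], turn=[[0.0025,0,-0.056],[0.0025,0,-0.056],[0.0025,0,-0.056],[0.0025,0,-0.056],[0.0025,0,-0.056],[0.0025,0,-0.056],[0.0025,0,-0.056],[0.0025,0,-0.056]], jaw=[1,1,1,1,1,1,1,1])

```text
time_s: 9.48
position: [0.5209, 0.1601, 0.2357]
eef_rot: [[0.021, 0.999, 0.026], [1.0, -0.021, 0.018], [0.019, 0.025, -1.0]]
ft_force: [-0.4, -0.4, -2.0]
width: 0.046
gripper_force: 29.9
```

Run:
```python
from kin2 import *; from h import *
np.set_printoptions(precision=2,suppress=True)
st=bot.read_state();q=np.array(st["joint_pos"]);print(q,st["width"])
plan([.52,.16,.2],Rt(172,0),8)
```

```text
[-0.19  0.31 -0.25  1.78  0.08  1.03 -0.5 ] 0.04597738521608658
n 8 min 7.78 d [-0.   -0.   -0.04]
linear [[-0.001, -0.002, 0.037], [-0.0, -0.002, 0.037], [-0.0, -0.002, 0.037], [-0.0, -0.001, 0.037], [0.0, -0.001, 0.037], [0.001, -0.001, 0.038], [0.0, -0.001, 0.037], [0.001, -0.001, 0.038]] turn [0.0014, 0.0001, -0.0578]
```

Call:
move_arm(linear=[[0,-0.002,0.037],[0,-0.002,0.037],[0,-0.002,0.037],[0,-0.001,0.037],[0,-0.001,0.037],[0,-0.001,0.037],[0,-0.001,0.037],[0,-0.001,0.037]], turn=[[0.0014,0,-0.058],[0.0014,0,-0.058],[0.0014,0,-0.058],[0.0014,0,-0.058],[0.0014,0,-0.058],[0.0014,0,-0.058],[0.0014,0,-0.058],[0.0014,0,-0.058]], jaw=[1,1,1,1,1,1,1,1])

```text
time_s: 10.48
position: [0.5203, 0.1601, 0.2]
eef_rot: [[-0.991, 0.133, 0.001], [0.133, 0.991, -0.002], [-0.002, -0.002, -1.0]]
ft_force: [-0.0, -0.1, -2.3]
width: 0.0461
gripper_force: 29.9
```

Run:
```python
from kin2 import *; from h import *
np.set_printoptions(precision=2,suppress=True)
st=bot.read_state();q=np.array(st["joint_pos"]);print(q,st["width"])
plan([.52,.16,.12],Rt(171,60),8,True)
```

```text
[ 0.01  0.4  -0.54  1.79  0.24  1.02  0.81] 0.046118930157421814
n 8 min 5.62 d [-0.01  0.   -0.08]
linear [[0.008, 0.0, 0.088], [-0.004, 0.0, 0.088], [-0.015, -0.0, 0.086], [-0.027, -0.0, 0.084], [-0.037, -0.0, 0.079], [-0.047, -0.001, 0.074], [-0.057, -0.0, 0.067], [-0.065, -0.001, 0.06]] turn [-0.0006, 0.0417, 0.0008]
```

Call:
move_arm(linear=[[0.008,0,0.088],[-0.004,0,0.088],[-0.015,0,0.086],[-0.027,0,0.084],[-0.037,0,0.079],[-0.047,0,0.074],[-0.057,0,0.067],[-0.065,0,0.06]], turn=[[0,0.0417,0.0008],[0,0.0417,0.0008],[0,0.0417,0.0008],[0,0.0417,0.0008],[0,0.0417,0.0008],[0,0.0417,0.0008],[0,0.0417,0.0008],[0,0.0417,0.0008]], jaw=[1,1,1,1,1,1,1,1])

```text
time_s: 11.48
position: [0.5137, 0.1605, 0.1155]
eef_rot: [[-0.491, 0.158, -0.857], [0.089, 0.987, 0.131], [0.867, -0.012, -0.498]]
ft_force: [0.2, -0.3, -2.0]
width: 0.046
gripper_force: 29.9
```

Run:
```python
from kin2 import *; from h import *
np.set_printoptions(precision=2,suppress=True)
st=bot.read_state();q=np.array(st["joint_pos"]);print(q,st["width"])
plan([.52,.16,.064],Rt(171,60),4,True)
im=snap("scene","s4.png"); cv2.imwrite("pics/s4c.png",cv2.resize(im[125:325,230:446,::-1],None,fx=3,fy=3,interpolation=2))
```

```text
[ 0.02  1.11 -0.5   1.13 -0.07  1.91  0.97] 0.046048588369565845
n 4 min 0.89 d [-0.    0.   -0.06]
linear [[-0.1, 0.002, 0.059], [-0.099, 0.002, 0.059], [-0.1, 0.002, 0.059], [-0.099, 0.001, 0.058]] turn [-0.0004, -0.0001, -0.0009]
```

View pics/s4c.png

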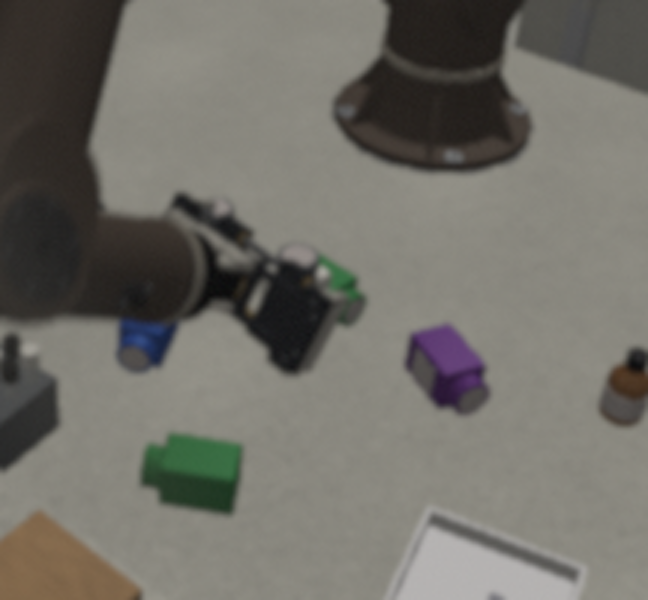

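Call:
move_arm(linear=[[-0.1,0.002,0.059],[-0.1,0.002,0.059],[-0.1,0.002,0.059],[-0.1,0.002,0.059],[0,0,0],[-0.043,0,0.025],[-0.022,0,0.012],[0,0,0]], turn=[[0,0,0],[0,0,0],[0,0,0],[0,0,0],[0,0,0],[0,0,0],[0,0,0],[0,0,0]], jaw=[1,1,1,1,1,1,1,1])

```text
time_s: 12.52
position: [0.5129, 0.1614, 0.0518]
eef_rot: [[-0.491, 0.155, -0.857], [0.088, 0.988, 0.128], [0.867, -0.012, -0.499]]
ft_force: [0.7, -0.5, -2.1]
width: 0.0464
gripper_force: 29.9
```

Call:
move_arm(linear=[[-0.022,0,0.012],[-0.015,0,0.009],[0,0,0],[0,0,0]], turn=[[0,0,0],[0,0,0],[0,0,0],[0,0,0]], jaw=[1,1,1,1])

```text
time_s: 13.02
position: [0.5129, 0.1614, 0.0468]
eef_rot: [[-0.491, 0.155, -0.857], [0.088, 0.988, 0.128], [0.866, -0.012, -0.499]]
ft_force: [0.0, 0.2, -2.1]
width: 0.0463
gripper_force: 29.9
```

Call:
move_arm(linear=[[-0.015,0,0.009],[0,0,0],[0,0,0]], turn=[[0,0,0],[0,0,0],[0,0,0]], jaw=[1,1,1])

```text
time_s: 13.4
position: [0.5128, 0.1617, 0.0464]
eef_rot: [[-0.491, 0.154, -0.858], [0.086, 0.988, 0.129], [0.867, -0.011, -0.498]]
ft_force: [0.4, -0.3, 8.8]
width: 0.0459
gripper_force: 30.0
```

Call:
move_arm(linear=[[0,0,0],[0,0,0],[0,0,0],[0,0,0],[0,0,0],[0,0,-0.1],[0,0,-0.25],[0,0,-0.4]], turn=[[0,0,0],[0,0,0],[0,0,0],[0,0,0],[0,0,0],[0,0,0],[0,0,0],[0,0,0]], jaw=[0,0,0,0,0,0,0,0])

```text
time_s: 14.4
position: [0.5805, 0.1512, 0.0881]
eef_rot: [[-0.52, 0.179, -0.835], [0.089, 0.984, 0.155], [0.85, 0.007, -0.527]]
ft_force: [0.0, -2.1, -2.4]
width: 0.0917
gripper_force: 0.0
```

Run:
```python
from kin2 import *; from h import *
np.set_printoptions(precision=3,suppress=True)
st=bot.read_state();q=np.array(st["joint_pos"]);print(q,st["width"])
im=snap("wrist","w5.png"); 
im=snap("scene","s5.png")
for c in("wrist","scene"): print([(np.round(r["bbox"],1).tolist(),round(r["confidence"],2)) for r in bot.find_in("jar_label",c)][:6],[(np.round(r["bbox"],1).tolist(),round(r["confidence"],2)) for r in bot.find_in("jar",c)][:6])
print(proj(cam("wrist",st),[.515,.161,.082]),proj(cam("scene"),[.515,.161,.082]))
```

```text
[-0.088  1.179 -0.21   0.908 -0.207  2.001  1.135] 0.09174048899449039
[([363.9, 163.2, 81.0, 61.2], 0.95), ([220.3, 171.4, 82.2, 52.5], 0.73), ([274.1, 228.8, 64.9, 102.5], 0.71), ([392.1, 408.8, 16.9, 11.6], 0.71)] [([274.6, 227.9, 66.8, 101.4], 0.88), ([390.0, 410.2, 19.6, 16.1], 0.74), ([361.6, 161.6, 86.2, 63.2], 0.69), ([218.4, 170.2, 79.6, 55.1], 0.67)]
[([294.5, 284.3, 33.3, 26.0], 0.88), ([379.9, 249.1, 27.9, 28.8], 0.63), ([337.6, 221.1, 28.9, 22.5], 0.57)] [([380.8, 249.8, 28.2, 30.6], 0.91), ([340.0, 220.6, 26.4, 25.3], 0.88), ([227.1, 263.0, 42.8, 39.7], 0.71), ([327.7, 243.4, 22.8, 32.6], 0.7), ([293.9, 284.1, 37.3, 26.7], 0.56)]
[272.408 195.281] [326.946 229.593]
```

View pics/w5.png

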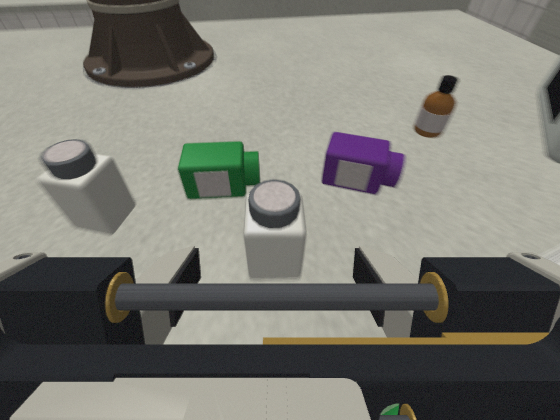

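Run:
```python
from kin2 import *; from h import *
np.set_printoptions(precision=2,suppress=True)
st=bot.read_state()
print("label",onz(cam("wrist",st),(275,196),.082), tri([ray(cam("wrist",st),(275,196)),ray(cam("scene"),(327,231))]))
qa=np.array(st["joint_pos"]);q0=np.array([.3,.6,-.4,1.5,0,1.5,.8])
for n,p,yaw,tl in(("pre",[.47,-.228,.24],166,30),("grasp",[.47,-.228,.139],166,30),("lift",[.47,-.228,.26],166,30),("mid",[.58,-.1,.27],166,-15),("fin",[.621,.134,.195],166,-15)):
    R=Rt(yaw,tl); q,e,a=ik(np.array(p)+R[:,2]*.008,R,q0,w=.01,mar=.06); print(n,round(e*1e3,1),round(a,1),q)
plan([.58,.10,.30],Rt(168,25),6)
```

```text
label [0.52 0.16 0.08] (array([0.52, 0.16, 0.08]), [np.float64(0.001592080867498219), np.float64(0.0015920808674982783)])
pre 0.0 0.0 [ 0.58  0.63 -0.42  1.42  0.2   1.67  1.45]
grasp 0.0 0.0 [ 0.58  0.73 -0.42  1.51  0.24  1.49  1.42]
lift 0.0 0.0 [ 0.58  0.61 -0.42  1.39  0.2   1.71  1.46]
mid 0.0 0.0 [ 0.43  0.26 -0.46  1.83  0.24  0.84  1.18]
fin 0.0 0.0 [-0.05  0.43 -0.45  1.8   0.49  0.81  0.57]
n 6 min 3.48 d [-0.   -0.05  0.21]
linear [[0.242, -0.069, -0.166], [0.225, -0.07, -0.189], [0.206, -0.07, -0.21], [0.184, -0.07, -0.229], [0.161, -0.07, -0.245], [0.137, -0.07, -0.26]] turn [-0.001, -0.0305, 0.0013]
```

Call:
move_arm(linear=[[0.242,0,-0.166],[0.225,0,-0.189],[0.206,-0.1,-0.21],[0.184,-0.1,-0.229],[0.161,-0.1,-0.245],[0.137,-0.1,-0.26],[0,0,0]], turn=[[0,-0.03,0.001],[0,-0.03,0.001],[0,-0.03,0.001],[0,-0.03,0.001],[0,-0.03,0.001],[0,-0.03,0.001],[0,0,0]], jaw=[0,0,0,0,0,0,0])

```text
time_s: 15.58
position: [0.5816, 0.103, 0.3045]
eef_rot: [[-0.888, 0.191, -0.418], [0.176, 0.981, 0.075], [0.424, -0.007, -0.905]]
ft_force: [1.6, 0.0, -0.2]
width: 0.092
gripper_force: 0.0
```

Run:
```python
from kin2 import *; from h import *
np.set_printoptions(precision=3,suppress=True)
st=bot.read_state();q=np.array(st["joint_pos"]);print(q,st["position"])
plan([.50,-.22,.29],Rt(166,30),8)
```

```text
[-0.074  0.617 -0.191  1.188 -0.069  1.746  1.126] [0.582 0.103 0.304]
n 8 min 5.34 d [-0.082 -0.323 -0.015]
linear [[0.01, -0.346, 0.024], [0.008, -0.347, 0.023], [0.005, -0.347, 0.022], [0.003, -0.347, 0.02], [0.001, -0.347, 0.019], [-0.0, -0.347, 0.018], [-0.003, -0.347, 0.016], [-0.004, -0.346, 0.015]] turn [-0.0012, 0.0034, 0.0017]
```

Call:
move_arm(linear=[[0.01,-0.347,0.024],[0.008,-0.347,0.023],[0.005,-0.347,0.022],[0.003,-0.347,0.02],[0.001,-0.347,0.019],[0,-0.347,0.018],[-0.003,-0.347,0.016],[-0.004,-0.346,0.015]], turn=[[-0.0012,0.0034,0.0017],[-0.0012,0.0034,0.0017],[-0.0012,0.0034,0.0017],[-0.0012,0.0034,0.0017],[-0.0012,0.0034,0.0017],[-0.0012,0.0034,0.0017],[-0.0012,0.0034,0.0017],[-0.0012,0.0034,0.0017]], jaw=[0,0,0,0,0,0,0,0])

```text
time_s: 16.58
position: [0.4987, -0.2208, 0.2852]
eef_rot: [[-0.835, 0.242, -0.494], [0.209, 0.97, 0.122], [0.509, -0.002, -0.861]]
ft_force: [0.5, -0.7, 0.1]
width: 0.0918
gripper_force: 0.0
```

Call:
move_arm(linear=[[0,0,0],[0,0,0]], turn=[[0,0,0],[0,0,0]], jaw=[0,0])

```text
time_s: 16.82
position: [0.4995, -0.2194, 0.2858]
eef_rot: [[-0.836, 0.242, -0.493], [0.21, 0.97, 0.122], [0.507, -0.002, -0.862]]
ft_force: [0.6, 0.8, 0.0]
width: 0.0919
gripper_force: 0.0
```

Run:
```python
from kin2 import *; from h import *
np.set_printoptions(precision=3,suppress=True)
st=bot.read_state();q=np.array(st["joint_pos"]);print(q,st["position"])
im=snap("wrist","w6.png"); print(proj(cam("wrist",st),[.476,-.23,.156]))
print([(np.round(r["bbox"],1).tolist(),round(r["confidence"],2)) for r in bot.find_in("scanner_head","wrist")][:3])
```

```text
[ 0.351  0.611 -0.095  1.278  0.064  1.788  1.581] [ 0.5   -0.219  0.286]
[260.066 257.505]
[([263.1, 247.4, 48.5, 76.0], 0.66)]
```

View pics/w6.png

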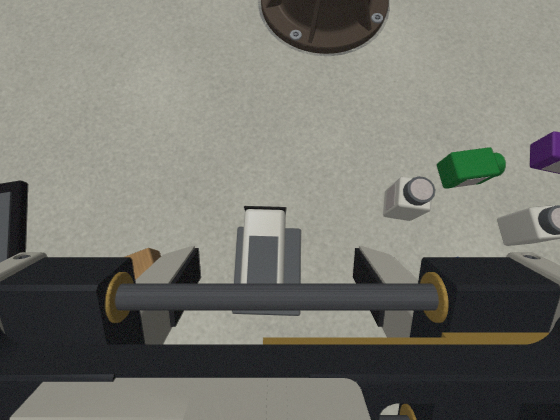

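Run:
```python
from kin2 import *; from h import *
np.set_printoptions(precision=4,suppress=True)
W=cam("wrist"); 
g=cv2.cvtColor(cv2.imread("pics/w6.png"),6); print(g[225,236:296:2],g[275,234:296:2],g[200:214,265])
a,b=onz(W,(246,209),.156),onz(W,(285.5,209.5),.156); print(a,b,np.linalg.norm(a-b))
for r,c in((225,None),(275,None)):
    row=cv2.GaussianBlur(g,(3,3),0)[r,230:300].astype(int); x=np.where(row>200)[0]+230; print(r,x.min(),x.max(),onz(W,((x.min()+x.max())/2,r),.156))
print("tri",tri([ray(W,(265.7,209.3)),ray(cam("top"),(140+646/3,110+408/3))]))
```

```text
[157 157 155 163 153 185 197 199 198 200 196 196 195 197 195 193 191 192
 191 189 187 189 179 149 116 161 159 157 161 155] [102  89  88  98 178 188 184  86  90  87  90  88  88  91  89  88  88  86
  89  89  88 103 185 156 128  87  88  86  88  85  87] [159 165 166 167 162 160  96  35  24  96 180 190 194 195]
[ 0.4234 -0.2325  0.156 ] [ 0.434  -0.1922  0.156 ] 0.04169345610855267Traceback (most recent call last):
  File "<stdin>", line 7, in <module>
    return umr_minimum(a, axis, None, out, keepdims, initial, where)
ValueError: zero-size array to reduction operation minimum which has no identity
```

Run:
```python
from kin2 import *; from h import *
np.set_printoptions(precision=4,suppress=True)
W=cam("wrist"); f=onz(W,(264.3,209.3),.156); a=onz(W,(263.5,225),.156);b=onz(W,(261,275),.156)
yaw=np.degrees(np.arctan2(*(a-b)[1::-1])); print(f,a,b,yaw, np.linalg.norm(onz(W,(245.5,225),.156)-onz(W,(281.5,225),.156)))
u=(a-b)/np.linalg.norm(a-b); print("head centre",f-u*.056)
print("tri",tri([ray(W,(264.3,209.3)),ray(cam("top"),(140+646/3,110+408/3))]))
```

```text
[ 0.4284 -0.2138  0.156 ] [ 0.4447 -0.2186  0.156 ] [ 0.4937 -0.2328  0.156 ] 163.86545781749143 0.03748008824056185
head centre [ 0.4822 -0.2294  0.156 ]
tri (array([ 0.4218, -0.2165,  0.138 ]), [np.float64(0.003392889999473477), np.float64(0.003392889999473587)])
```

Run:
```python
from kin2 import *; from h import *
R=Rt(164.5,30); g=np.array([.473,-.228,.140]); pre=g-R[:,2]*.09; print(pre)
plan(pre,R,4,True); plan(g,R,6,True)
```

```text
[ 0.51636337 -0.24002573  0.21794229]
n 4 min 1.26 d [ 0.0126 -0.02   -0.0754]
linear [[-0.11, -0.034, 0.118], [-0.11, -0.034, 0.118], [-0.11, -0.033, 0.117], [-0.111, -0.033, 0.118]] turn [-0.0012, -0.0006, 0.0018]
n 6 min 2.51 d [-0.0308 -0.008  -0.1534]
linear [[-0.074, -0.021, 0.203], [-0.074, -0.021, 0.204], [-0.074, -0.021, 0.203], [-0.074, -0.021, 0.204], [-0.074, -0.022, 0.203], [-0.074, -0.021, 0.204]] turn [-0.0008, -0.0004, 0.0012]
```

Align first, then advance along the tool axis (0.75 units ≈ 90 mm).

Call:
move_arm(linear=[[-0.11,-0.034,0.118],[-0.11,-0.034,0.118],[-0.11,-0.034,0.118],[-0.11,-0.034,0.118],[0,0,0]], turn=[[-0.0012,-0.0006,0.0018],[-0.0012,-0.0006,0.0018],[-0.0012,-0.0006,0.0018],[-0.0012,-0.0006,0.0018],[0,0,0]], jaw=[0,0,0,0,0])

```text
time_s: 17.55
position: [0.5112, -0.2416, 0.2097]
eef_rot: [[-0.833, 0.271, -0.483], [0.236, 0.963, 0.134], [0.501, -0.002, -0.865]]
ft_force: [-0.5, 0.2, -0.0]
width: 0.0917
gripper_force: 0.0
```

Run:
```python
from kin2 import *; from h import *
R=Rt(164.5,30); g=np.array([.473,-.228,.140]); plan(g,R,5,True)
```

```text
n 5 min 1.42 d [-0.0421  0.0146 -0.0766]
linear [[0.0, 0.005, 0.148], [0.0, 0.005, 0.148], [0.0, 0.005, 0.147], [0.001, 0.004, 0.148], [0.0, 0.005, 0.147]] turn [0.0, -0.0001, -0.0003]
```

Call:
move_arm(linear=[[0,0.005,0.148],[0,0.005,0.148],[0,0.005,0.148],[0,0.005,0.148],[0,0.005,0.148],[0,0,0],[0,0,0]], turn=[[0,0,0],[0,0,0],[0,0,0],[0,0,0],[0,0,0],[0,0,0],[0,0,0]], jaw=[0,0,0,0,0,0,0])

```text
time_s: 18.42
position: [0.471, -0.2267, 0.1355]
eef_rot: [[-0.835, 0.27, -0.479], [0.235, 0.963, 0.133], [0.497, -0.002, -0.868]]
ft_force: [1.0, -0.4, 0.1]
width: 0.0918
gripper_force: 0.0
```

Call:
move_arm(linear=[[0,0,0],[0,0,0],[0,0,0],[0,0,0],[0,0,0],[0,0,0],[0,0,0],[0,0,0]], turn=[[0,0,0],[0,0,0],[0,0,0],[0,0,0],[0,0,0],[0,0,0],[0,0,0],[0,0,0]], jaw=[1,1,1,1,1,1,1,1])

```text
time_s: 19.42
position: [0.4702, -0.2265, 0.1346]
eef_rot: [[-0.834, 0.27, -0.48], [0.235, 0.963, 0.133], [0.498, -0.002, -0.867]]
ft_force: [0.2, -0.5, 0.6]
width: 0.044
gripper_force: 30.0
```

Run:
```python
from kin2 import *; from h import *
p=np.array(bot.read_state()["position"]); R=np.array(bot.read_state()["eef_rot"]); plan(p+[0,0,.12],R,6)
im=snap("wrist","w7.png"); 
for q in("scanner","scanner_head"):print([(np.round(r["bbox"],1).tolist(),round(r["confidence"],2)) for r in bot.find_in(q,"wrist")][:3])
```

```text
n 6 min 1.92 d [0.   0.   0.12]
linear [[0.083, -0.0, -0.144], [0.083, -0.0, -0.145], [0.083, -0.0, -0.144], [0.083, -0.001, -0.145], [0.083, -0.0, -0.144], [0.083, -0.001, -0.145]] turn [0.0, 0.0, 0.0]
[([276.2, 257.1, 87.4, 164.6], 0.84)]
[([276.4, 261.9, 89.3, 162.7], 0.55)]
```

Call:
move_arm(linear=[[0.083,0,-0.144],[0.083,0,-0.144],[0.083,0,-0.144],[0.083,0,-0.144],[0.083,0,-0.144],[0.083,0,-0.144],[0,0,0]], turn=[[0,0,0],[0,0,0],[0,0,0],[0,0,0],[0,0,0],[0,0,0],[0,0,0]], jaw=[1,1,1,1,1,1,1])

```text
time_s: 20.45
position: [0.4709, -0.2265, 0.2564]
eef_rot: [[-0.836, 0.27, -0.477], [0.236, 0.963, 0.132], [0.495, -0.002, -0.869]]
ft_force: [1.1, -0.5, -2.5]
width: 0.0439
gripper_force: 30.0
```

Run:
```python
from kin2 import *; from h import *
np.set_printoptions(precision=4,suppress=True)
Rg=np.array([[-.834,.27,-.48],[.235,.963,.133],[.498,-.002,-.867]]); pg=np.array([.4702,-.2265,.1346])
W0=cam("wrist",dict(eef_rot=Rg,position=pg))
g=cv2.imread("pics/w7.png",0); print(g[165:215,276])
u=np.array([np.cos(np.radians(164.5)),np.sin(np.radians(164.5)),0])
print(proj(W0,np.array([.479,-.230,.156])+u*.056))
st=bot.read_state(); print(st["joint_pos"],st["position"],st["width"],st["ft_force"])
im=snap("wrist","w8.png"); g2=cv2.cvtColor(im,7); print(g2[165:215,276])
snap("scene","s8.png"); print([(np.round(r["bbox"],1).tolist(),round(r["confidence"],2)) for r in bot.find_in("scanner","scene")][:3], proj(cam("scene"),[.479,-.23,.255]))
```

```text
[171 174 179 178 176 175 171 172 179 179 179 178  78  37  35  34  33  14
 109 196 198 204 208 210 211 212 212 213 212 213 213 213 212 211 210 212
 211 211 212 212 209 212 212 212 212 211 211 211 212 212]
[272.6043 178.3793]
[ 0.3819  0.5804 -0.0915  1.3987  0.0616  1.6826  1.5793] [ 0.4709 -0.2265  0.2564] 0.04393462657976438 [ 1.0826 -0.5299 -2.5367]
[174 174 172 175 176 174 175 174 174 173 179 174 102  38  38  35  32  25
 104 194 199 204 206 209 212 212 213 213 212 211 211 214 211 213 212 211
 213 213 209 214 213 212 210 211 211 210 210 212 211 210]
[([241.8, 138.6, 33.3, 45.3], 0.66)] [237.1153 125.1307]
```

Run:
```python
from kin2 import *; from h import *
np.set_printoptions(precision=4,suppress=True,linewidth=200)
Rg=np.array([[-.834,.27,-.48],[.235,.963,.133],[.498,-.002,-.867]]); pg=np.array([.4702,-.2265,.1346])
W0=cam("wrist",dict(eef_rot=Rg,position=pg))
f=onz(W0,(276,183),.156); u=np.array([np.cos(np.radians(164.4)),np.sin(np.radians(164.4)),0]); c=f-u*.056; c[2]=.135; print("front",f,"centre",c)
W5=cam("wrist",dict(eef_rot=[[-0.52,0.179,-0.835],[0.089,0.984,0.155],[0.85,0.007,-0.527]],position=[0.5805,0.1512,0.0881]))
print("label wrist",onz(W5,(275,196),.082))
im=snap("top","t8.png"); C=cam("top"); p=proj(C,[.517,.161,.082]).round().astype(int); print(p)
g=cv2.cvtColor(im,7)[p[1]-11:p[1]+12,p[0]-11:p[0]+12]; print(g)
print([(np.round(r["bbox"],1).tolist(),round(r["confidence"],2)) for r in bot.find_in("jar","top")][:6])
```

```text
front [ 0.428 -0.214  0.156] centre [ 0.4819 -0.229   0.135 ]
label wrist [0.5159 0.1627 0.082 ]
[232 220]
[[158 158 155 154 154 157 158 161 161 162 163 163 160 160 157 153 156 159 160 162 160 164 165]
 [154 159 155 152 151 155 155 156 156 158 162 158 160 159 158 160 159 162 163 159 161 162 163]
 [157 161 159 155 154 154 156 153 159 159 162 161 158 156 159 161 162 162 162 164 161 161 162]
 [160 164 163 160 156 153 152 159 154 158 163 157 155 154 159 162 161 162 159 162 160 159 161]
 [157 160 159 157 157 159 150 146 154 158 157 159 156 156 160 161 165 164 161 163 161 163 163]
 [158 157 155 155 155 152 151 150 155 156 153 145 147 148 149 153 161 164 166 166 162 162 164]
 [158 162 161 155 156 143 167 177 156 142 130 115 121 124 147 151 153 152 152 160 163 163 163]
 [155 158 161 155 155 147 175 174 133 130 127 119 127 122 138 154 162 162 160 152 159 161 160]
 [151 159 157 158 155 153 154 138 129 138 149 153 153 145 124 125 171 190 186 148 139 158 160]
 [154 162 156 155 148 144 123 128 156 160 161 163 164 161 148 108 149 183 187 141 123 149 162]
 [158 156 155 159 139 128 115 150 164 163 1
[... 673 characters left out ...]
12 108 110 149 181 185 138 122 152 158 160]
 [156 154 160 148 161 179 190 189 177 157 134 142 149 156 161 183 195 180 138 127 153 163 160]
 [157 158 161 155 158 162 161 165 164 163 153 163 177 182 186 187 191 171 134 135 155 164 161]
 [156 156 155 158 156 153 144 138 131 132 137 140 147 154 160 161 161 150 128 141 155 157 161]
 [157 157 158 156 157 156 155 153 148 149 151 148 140 141 141 138 134 134 135 147 156 159 161]
 [158 160 157 156 158 157 156 154 159 164 163 158 152 156 156 156 153 151 151 156 156 158 162]]
[([227.7, 174.9, 22.4, 23.3], 0.79), ([246.6, 255.9, 30.9, 13.9], 0.72), ([275.3, 206.2, 23.4, 27.7], 0.63), ([232.9, 222.6, 16.5, 19.0], 0.62), ([197.0, 253.0, 25.2, 20.6], 0.56)]
```

```bash
cat > fin.py <<'E'
from kin2 import *; from h import *
np.set_printoptions(precision=4,suppress=True)
Rg=np.array([[-.834,.27,-.48],[.235,.963,.133],[.498,-.002,-.867]]); Rg=Ro.from_matrix(Rg).as_matrix(); pg=np.array([.4702,-.2265,.1346])
Rs=Ro.from_euler("z",164.4-180,degrees=True).as_matrix(); cs=np.array([.481,-.229,.135])
Rts=Rg.T@Rs; ts=Rg.T@(cs-pg)   # scanner head in tool
LAB=np.array([.514,.1615,.082])
def target(psi=164.4,pitch=45,dist=.1):
    R=(Ro.from_euler("z",psi-180,degrees=True)*Ro.from_euler("y",-pitch,degrees=True)).as_matrix()  # -x axis = sight
    R=R if R[2,0]>0 else None
    c=LAB+R[:,0]*(dist+.058); Rt_=R@Rts.T; return c-Rt_@ts,Rt_,c
def report():
    st=bot.read_state(); R=np.array(st["eef_rot"]);S=R@Rts; c=np.array(st["position"])+R@ts; w=c-.058*S[:,0]
    print("label in window frame",S.T@(LAB-w),"pitch",np.degrees(np.arcsin(S[2,0])),"foot z",(c-.124*S[:,2])[2])
E
python3 - <<'E'
from fin import *
print(onz(cam("top"),(232.1,221.2),.082))
p,R,c=target(); print(p,c,np.degrees(np.arcsin(R[2,0])))
q,e,a=ik(p,R,np.array(bot.read_state()["joint_pos"]),w=.01,mar=.06); print(e,a,q)
plan(p+[0,0,.07],R,14); report()
E
```

```text
[0.5116 0.1616 0.082 ]
[0.6142 0.133  0.1856] [0.6216 0.1315 0.1937] -15.117593757739495
1.3167394173223246e-06 0.002200075484086513 [-0.27    0.3832 -0.1605  1.8346  0.3356  0.7499  0.6571]
n 14 min 6.19 d [0.1445 0.3591 0.0019]
linear [[-0.021, 0.229, -0.014], [-0.022, 0.229, -0.013], [-0.022, 0.229, -0.011], [-0.023, 0.229, -0.01], [-0.023, 0.229, -0.009], [-0.024, 0.229, -0.008], [-0.024, 0.229, -0.006], [-0.025, 0.229, -0.005], [-0.025, 0.229, -0.003], [-0.025, 0.229, -0.002], [-0.025, 0.229, -0.001], [-0.025, 0.229, 0.001], [-0.025, 0.229, 0.002], [-0.025, 0.229, 0.004]] turn [-0.0, -0.0179, 0.0]
label in window frame [-0.0144  0.3847 -0.1722] pitch -0.08273838136082264 foot z 0.13005799238124063
```

Call:
move_arm(linear=[[-0.021,0.229,-0.014],[-0.022,0.229,-0.013],[-0.022,0.229,-0.011],[-0.023,0.229,-0.01],[-0.023,0.229,-0.009],[-0.024,0.229,-0.008],[-0.024,0.229,-0.006]], turn=[[0,-0.018,0],[0,-0.018,0],[0,-0.018,0],[0,-0.018,0],[0,-0.018,0],[0,-0.018,0],[0,-0.018,0]], jaw=[1,1,1,1,1,1,1])

```text
time_s: 21.58
position: [0.5421, -0.0459, 0.2548]
eef_rot: [[-0.955, 0.27, -0.121], [0.268, 0.963, 0.032], [0.125, -0.002, -0.992]]
ft_force: [0.9, 0.3, -2.1]
width: 0.0439
gripper_force: 30.0
```

Call:
move_arm(linear=[[-0.025,0.229,-0.005],[-0.025,0.229,-0.003],[-0.025,0.229,-0.002],[-0.025,0.229,-0.001],[-0.025,0.229,0.001],[-0.025,0.229,0.002],[-0.025,0.229,0.004],[0,0,0]], turn=[[0,-0.018,0],[0,-0.018,0],[0,-0.018,0],[0,-0.018,0],[0,-0.018,0],[0,-0.018,0],[0,-0.018,0],[0,0,0]], jaw=[1,1,1,1,1,1,1,1])

```text
time_s: 22.58
position: [0.6132, 0.1362, 0.2553]
eef_rot: [[-0.93, 0.265, 0.255], [0.255, 0.964, -0.072], [-0.265, -0.002, -0.964]]
ft_force: [-0.0, -1.1, -1.8]
width: 0.044
gripper_force: 30.0
```

Run:
```python
from fin import *
p,R,c=target(); plan(p,R,6); report(); print(bot.read_state()["joint_pos"])
```

```text
n 6 min 1.12 d [ 0.001  -0.0032 -0.0697]
linear [[0.023, -0.004, 0.094], [0.023, -0.004, 0.094], [0.023, -0.004, 0.094], [0.023, -0.003, 0.094], [0.023, -0.004, 0.094], [0.024, -0.003, 0.094]] turn [0.0, 0.0002, 0.0003]
label in window frame [-0.1483 -0.0019 -0.0497] pitch 45.25326118418614 foot z 0.17617656129989556
[-0.2427  0.3159 -0.2032  1.7467  0.3024  0.8999  0.706 ]
```

Call:
move_arm(linear=[[0.023,-0.004,0.094],[0.023,-0.004,0.094],[0.023,-0.004,0.094],[0.023,-0.004,0.094],[0.023,-0.004,0.094],[0.023,-0.004,0.094],[0,0,0],[0,0,0]], turn=[[0,0,0],[0,0,0],[0,0,0],[0,0,0],[0,0,0],[0,0,0],[0,0,0],[0,0,0]], jaw=[1,1,1,1,1,1,1,1])

```text
time_s: 23.58
position: [0.616, 0.1295, 0.187]
eef_rot: [[-0.928, 0.27, 0.257], [0.26, 0.963, -0.074], [-0.267, -0.002, -0.964]]
ft_force: [0.6, 0.9, -3.0]
width: 0.0436
gripper_force: 30.0
```

Run:
```python
from fin import *
report(); im=snap("wrist","w9.png")[:,:,::-1].copy(); W=cam("wrist"); print(proj(W,LAB))
s=snap("scene","s9.png")[:,:,::-1].copy(); 
print([(np.round(r["bbox"],1).tolist(),round(r["confidence"],2)) for r in bot.find_in("jar","wrist")][:6])
st=bot.read_state(); R=np.array(st["eef_rot"]);S=R@Rts;c=np.array(st["position"])+R@ts;w=c-.058*S[:,0]; print("win px",proj(cam("scene"),w),"lab",proj(cam("scene"),LAB))
a=cv2.resize(im,(400,300)); b=cv2.resize(s[130:280,230:430],(400,300),interpolation=2)
top=cv2.resize(im[80:300,130:430],(400,293)); cv2.imwrite("pics/fin.png",np.vstack([np.hstack([a,b]),np.hstack([cv2.resize(top,(400,300)),np.zeros((300,400,3),np.uint8)])]))
```

```text
label in window frame [-0.1029  0.0031  0.0018] pitch 45.37646236364426 foot z 0.10809407650516695
[280.2195  43.9826]
[([281.8, 42.4, 72.6, 79.1], 0.92), ([351.0, 200.3, 69.0, 78.0], 0.69), ([167.2, 144.2, 94.6, 86.9], 0.6)]
win px [305.9216 217.1565] lab [327.3112 229.5022]
```

View pics/fin.png

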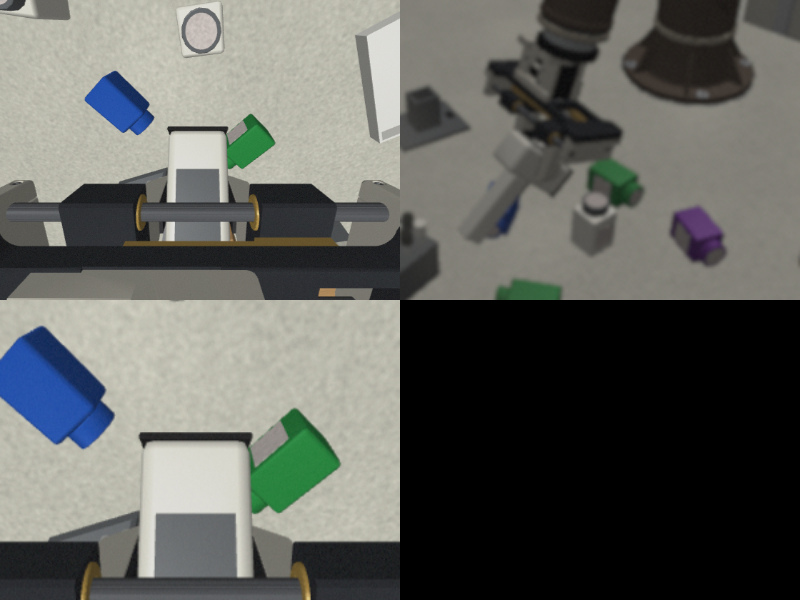

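Call:
move_arm(linear=[[0,0.02,0],[0,0,0],[0,0,0],[0,0,0]], turn=[[0,0,0],[0,0,0],[0,0,0],[0,0,0]], jaw=[1,1,1,1])

```text
time_s: 24.22
position: [0.6164, 0.1316, 0.1867]
eef_rot: [[-0.928, 0.27, 0.256], [0.26, 0.963, -0.074], [-0.267, -0.002, -0.964]]
ft_force: [-0.4, -0.3, -3.2]
width: 0.044
gripper_force: 30.0
```

```bash
python3 -c "
from fin import *
report(); print(np.abs(bot.read_state()['qd']).max()); print(bot.job_done())"
```

```text
label in window frame [-0.1025  0.001   0.0019] pitch 45.35094909799992 foot z 0.10773628553829616
0.0008322704689418936
the job is handed in; nothing more can be done
None
```

I handed the job in at 24 s with the jar standing and released; by my own measurements the scanner is held about 102 mm from the label, 45° down and within about 2 mm of its centre, but the hand-in returned no verdict.

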